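# Wedge the sharpening stone tight on its board

### The arm

A 7-joint arm with a two-finger parallel gripper is mounted at the origin on a cart in front of the work surface, level with it; the furniture and walls round the work are solid. World frame = base frame: x ahead of the robot, y to its left, z up, the work surface at z = 0. Lengths are in m, angles in rad, forces in N, time in s.
With the tool pointing down it reaches from about 0.425 to 0.825 m from the base axis. Payload 3.6 kg.
Tool frame: the origin (TCP) lies at the very end of the fingers, on their centre line; the grasp point (between the pads) lies 19 mm behind it (bot.tcp_to_grasp is the distance from the TCP to the grasp point, in m); z points along the fingers, y is the line along which they close (so a half turn about z gives the same grasp; the last joint's range is limited). The gripper opens to 93 mm and grips with 3 to 60 N. Pads are 15 mm wide; open, the fingers measure 128 mm over their backs; the gripper's body (75 mm by 188 mm) begins 65 mm behind the grasp point.
Start: joints at [1.157, 0.615, -0.013, 1.423, 0.008, 1.103, -0.04], TCP at [0.246, -0.602, 0.185] pointing down, gripper open.
Joint ranges: [-3.12, 3.12], [-0.3, 2.06], [-1.34, 1.32], [0.26, 2.42], [-1.36, 4.5], [0.01, 1.98], [-2.84, 2.84]. Speed limits (rad/s): [2.79, 2.79, 3.14, 3.14, 3.14, 3.14, 3.14].

### API

Orientations are given as [roll, pitch, yaw] about the fixed x, y, z axes, in that order (R = Rz(yaw) Ry(pitch) Rx(roll)).
In Python, from rig import bot gives the robot as it stands.
- The arm moves only by the shell command python3 -m pendant 'ROWS'. ROWS is JSON, a list of rows, each an object with "gripper": the closure, from 0 (fully open) to 1 (shut); "xyz": the shift along the tool's x, y, z in cm, a list of three; "angular": the turn, a rotation vector about the tool's x, y, z in rad, a list of three. In form: [{"gripper": gripper, "xyz": [dx, dy, dz], "angular": [ax, ay, az]}, ...]. A call has 1 to 12 rows; each row is the pose to reach, as a shift and turn from the pose commanded when the call began, along the tool's axes at that moment; what a row does not reach only later rows make up. A row lasts 1/10 s, in which the tool goes at most 50 mm and 8.59 degrees, less where a joint would pass 70% of its speed; a pose out of reach is approached as far as the arm can. A call with a gripper value outside its range is refused whole. The fingers move at their own pace and stop on an object; the grip force is fixed at half the most. Time passes only in rows, so rows that repeat a pose let the fingers close. It gives the time, the measured TCP pose, the force, the opening and the grip force at its end, in the units of the state.
- bot.get_state(): the state, without advancing time (a new reading comes with each control period).
- bot.capture(name): name is "scene" or "top" or "wrist"; returns a dict with "image" (480x640x3 uint8, red, green, blue), "camera_matrix" (3x3 intrinsics, pixels), "T" (4x4, takes a point from camera to world coordinates). Camera axes: x right, y down, z forward; pixel columns grow to the right and rows downward; lengths in m; the calibration is good to about 2 mm. A picture is of the moment at which its call begins. There is no depth.
- bot.sign_off(): hands the job in; it is judged then, once.
The state is a dict: "time": time; "joint_positions": joint angles; "qd": joint speeds; "joint_torque": joint torques, N m; "tcp_pos": TCP position; "tcp_rot": TCP orientation; "ft_force": force on the tool from outside, world axes, zero at the start; "moment": the same for the moment, N m; "grip_width": finger opening in m; "finger_force": force on a finger pad.
Only numpy, scipy, OpenCV 4.12 (cv2) and the standard library are available. Lean on these libraries where they do the work, as an engineer would, in place of code of your own. Each camera call takes 0.05 s, during which the arm holds its last target. There are 200 camera calls.

### The job

Get the sharpening stone ready for use on its board: first slide the stone home against the end stop, square to it. Then put the loose wooden wedge, thin end first, into the gap between the stone's other end and the block with the slanted rubber pad, and push or tap its head until it has gone tight and holds the stone firmly, without forcing it. Leave the wedge flat on the board and the other kitchen things alone.

Things in the scene. Friction and masses are not known exactly. Their poses are not given: they have to be found in the camera images.
- board: Wooden chopping board, 240 x 360 x 21 mm, fixed to the worktop. Origin: centre of its underside; x (240 mm) points away from the robot, y (360 mm) to the left. Everything else of the holder stands on its top, 21 mm above the worktop.
- stop: Pale wooden end stop, fixed on the left part of the board: 80 mm wide (x), 18 mm thick, 22 mm high. Its axes are the board's. Its origin lies at the board's top surface, in the middle of the stop's face, which looks to -y; the stone's left end touches this face when the stone is home.
- stop_face (a point): The middle of the stop's face, 12.5 mm above the board. Two fence cheeks (30 mm long, 18 mm high) belong to the stop: their faces stand 25 mm farther in x than this point, centred 35 and 170 mm from it in -y. They keep the stone from swinging away from the robot; between them the stone's far side is free for a finger.
- stone: Grey two-layer sharpening stone, 50 x 200 x 25 mm, about 0.5 kg, loose and flat on the board. Origin: centre of its underside; y along its length, towards the stop. It starts 6 to 12 mm short of the stop, 3 to 12 mm off the fence cheeks and up to 3.5 degrees askew. Grip it across its 50 mm width near the middle. Pressing it on the stop with more than 40 N would damage it.
- stone_home_end (a point): Middle of the stone's end face that belongs against the stop (12.5 mm above its underside).
- stone_wedge_end (a point): Middle of the stone's other end face (12.5 mm above its underside), which the straight face of the wedge presses on.
- slot (a point): Nominal middle of the gap between the seated stone and the slanted rubber pad (46 mm long in x, 25 mm high) of the fixed end block (64 mm wide, 30 mm high); fixed to the stop. The pad's pose is not measured: the gap here is 18 to 24 mm wide (y), differing each time, and widens 1 mm per 6 mm towards the robot (-x). The wedge goes in along +x. The pad yields 1 mm per 20 N.
- wedge: Loose brown wooden wedge, 140 mm long, 0.08 kg, lying on the worktop right of the board. Origin: under the centre of its head, a 32 x 32 x 32 mm block with parallel sides, good to grip. x points to the thin end. The 24 mm high tapered part spans x = 16 to 124 mm: straight face at y = +16 mm, slanted face from y = -16 mm at the head to y = +2 mm at the thin end (1 in 6).
- wedge_tip (a point): Middle of the wedge's thin end face (14 mm wide, 12 mm above its underside). In the gap the straight face lies along the stone and the slanted face along the pad; tight, this end stands 24 to 75 mm past the gap's middle (+x) and the head stays out on the robot's side.
- wedge_butt (a point): Middle of the head's back face (16 mm above the underside), to push or tap along +x. Friction on stone and pad is about 0.3; the wedge holds itself once let go. It is tight when it presses on the stone with more than 8 N: a push of 12 to 20 N on the head gives that. A pressure above 40 N on the stone would chip it.
- mug_a: Bystander: mug, 86x116x94 mm, back right, near the wall shelf with plates that overhangs the back of the worktop there. Leave it alone.
- salt_shaker: Bystander: glass salt shaker, 38x38x78 mm. Leave it alone.
- lemon: Bystander: lemon, 71x53x51 mm. Leave it alone.
- peeler: Bystander: peeler, 170x25x18 mm, lying at the right of the wedge. Leave it alone.
- teaspoon: Bystander: teaspoon, 138x28x12 mm, lying at the front left. Leave it alone.
- garlic: Bystander: garlic bulb, 56x56x56 mm, left. Leave it alone.
Mind the look-alikes: they are no part of the job. There is more than one size of the stone; the job needs the larger.

How it is judged:
On the way:
1. the stone is slid home against the stop (within 3 mm) and square to it, with the wedge not yet in the gap (thin end more than 60 mm from the stone's end) (y of stone_home_end in the frame of stop above -0.003 m and angle between the x axis of stone and the x axis of stop, either way round below 0.03 rad and horizontal distance between wedge_tip and stone_wedge_end above 0.06 m), for 0.2 s.
At the end, for the whole second after the job is handed in: The stone lies flat, within 3 mm of the stop and square to it (within 0.03 rad); the wedge lies flat in the gap, thin end past the pad's middle, along the slot (within 0.07 rad), at rest, and presses on the stone with more than 8 N (y of stone_home_end in the frame of stop above -0.003 m and angle between the x axis of stone and the x axis of stop, either way round below 0.03 rad and contact force between wedge and stone above 8 N and x of wedge_tip in the frame of stop above 0.01 m and y of wedge_tip in the frame of stop between -0.225 and -0.198 m and angle between the x axis of wedge and the x axis of stop, either way round below 0.07 rad and angle between wedge's own z axis and vertical below 0.06 rad and angle between stone's own z axis and vertical below 0.04 rad and height (world z) of wedge below 0.026 m and height (world z) of stone below 0.025 m and linear speed of each of wedge, stone below 0.01 m/s); the robot touches nothing.
It fails at once if the wedge is forced: it presses on the stone with more than 40 N (contact force between wedge and stone above 40 N).
It fails at once if the stone is pressed on the stop with more than 40 N (contact force between stone and stop above 40 N).
It fails at once if a bystander is moved more than 30 mm (distance of any of mug_a, salt_shaker, lemon, peeler, teaspoon, garlic from where it was at the start of the episode above 0.03 m).
It also fails if it takes over 69 s, if anything falls off the work surface, if the arm or the gripper's body presses on something with over 40 N, if the wrist force passes 120 N, or if a joint passes its speed limit or range.

## Working session

There is one attempt and no reset: what is moved stays moved. The work goes in short steps, Python scripts to look and compute and a shell command to move; the robot and the scene stay as the last step left them, time stands still between calls to the robot, and variables do not carry over. Pictures are saved under pics/ and viewed, at most 10 in all, crops included, and the job is handed in when it is done.

```bash
mkdir -p pics; ls; python3 - <<'E'
from rig import bot
import cv2,numpy as np,pickle
s=bot.get_state();print(s['time'],s['tcp_pos'],s['tcp_rot'],s['ft_force'],s['grip_width'])
d={}
for n in ["scene","top"]:
    c=bot.capture(n);d[n]=c
    cv2.imwrite(f"pics/{n}0.png",c["image"][:,:,::-1])
    print(n,c["camera_matrix"],c["T"])
pickle.dump(d,open("cap0.pkl","wb"))
E
```

```text
pics
0.0 [ 0.24548913 -0.60091959  0.18368905] [-3.13903437e+00  1.73387044e-05  3.87889942e-01] [ 0.16068268 -0.02957637  0.47888525] 0.09293618176739785
scene [[461.11606513   0.         313.10555098]
 [  0.         461.11606513 239.31872129]
 [  0.           0.           1.        ]] [[ 0.58296991 -0.55823022  0.59036015 -0.30545019]
 [-0.81223381 -0.41878399  0.40607415 -0.55735775]
 [ 0.02055052 -0.71623948 -0.69755192  1.06785619]
 [ 0.          0.          0.          1.        ]]
top [[446.02751533   0.         324.49223052]
 [  0.         446.02751533 235.92344778]
 [  0.           0.           1.        ]] [[-0.01512981 -0.98025252  0.19717018  0.29027704]
 [-0.9998688   0.01369164 -0.00865524  0.0487846 ]
 [ 0.00578474 -0.19727527 -0.98033107  1.29261969]
 [ 0.          0.          0.          1.        ]]
```

View pics/top0.png

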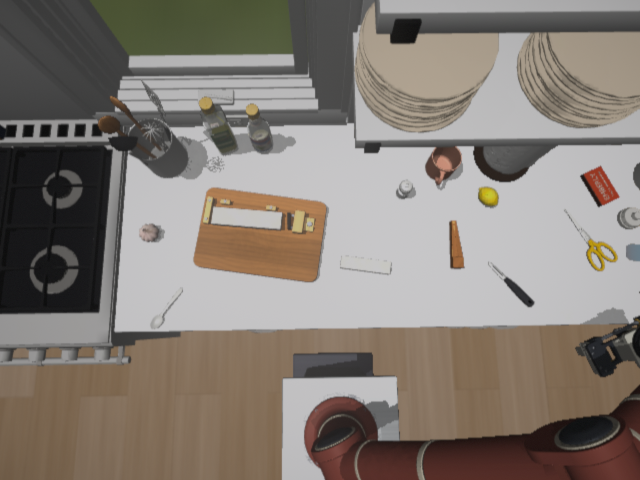

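View pics/scene0.png

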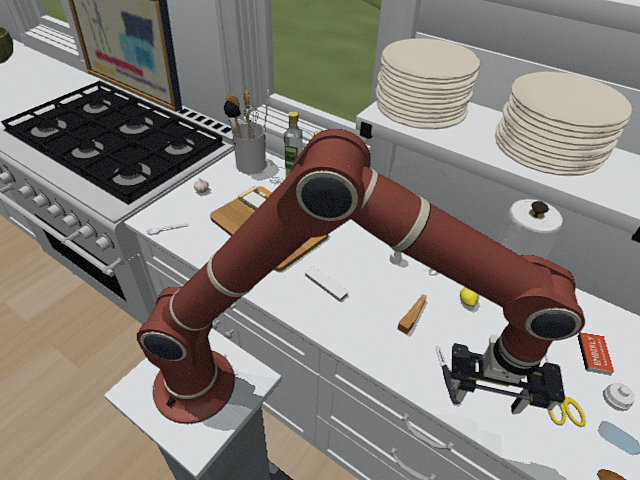

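The top view shows the board around (262,235), with the stone on it at (247,218), about 70 px or 200 mm long. A second, pale stone lies loose on the worktop at (366,265), about 50 px or 145 mm, so it is the smaller look-alike. The brown wedge is at (457,245). I'll confirm the stone and wedge in one enlarged crop.

```bash
cat > h.py <<'E'
import numpy as np,cv2
def px2w(c,uv,z):
    K,T=c["camera_matrix"],c["T"]
    r=T[:3,:3]@np.linalg.solve(K,[uv[0],uv[1],1.]);o=T[:3,3]
    return o+r*(z-o[2])/r[2]
def w2px(c,P):
    K,T=c["camera_matrix"],c["T"]
    p=K@(T[:3,:3].T@(np.asarray(P,float)-T[:3,3]));return p[:2]/p[2]
def crop(c,x0,y0,w,h,s,name):
    im=cv2.resize(c["image"][y0:y0+h,x0:x0+w,::-1],None,fx=s,fy=s,interpolation=cv2.INTER_CUBIC)
    if name: cv2.imwrite(name,im)
    return im
E
python3 - <<'E'
from h import *
import pickle
c=pickle.load(open("cap0.pkl","rb"))["top"]
a=crop(c,190,180,150,110,5,None)
b=crop(c,430,205,50,70,5,None)
b2=crop(c,335,250,65,30,5,None)
cv=np.zeros((600,800,3),np.uint8)
a=cv2.resize(a,(545,400));cv[:400,:545]=a
cv[:350,550:800]=b;cv[420:570,:325]=b2
cv2.imwrite("pics/crop1.png",cv)
for n,uv,z in [("stone ctr",(247,218),.046),("wedge head",(457,265),.03),("wedge tip",(453,222),.024),("board tl",(207,189),.021),("board br",(318,280),.021),("small",(366,265),.02)]: print(n,px2w(c,uv,z).round(3))
E
```

```text
stone ctr [0.597 0.259 0.046]
wedge head [ 0.454 -0.339  0.03 ]
wedge tip [ 0.582 -0.339  0.024]
board tl [0.693 0.384 0.021]
board br [0.418 0.058 0.021]
small [ 0.459 -0.08   0.02 ]
```

View pics/crop1.png

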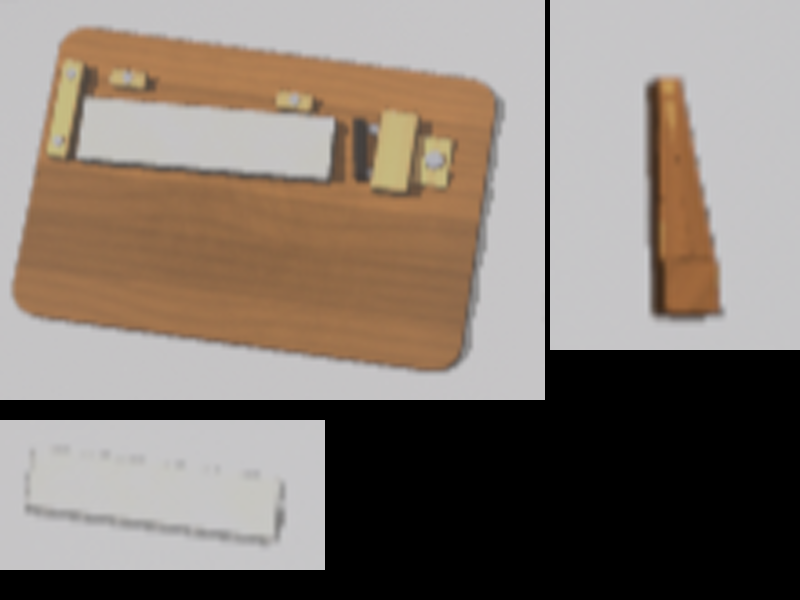

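The crop confirms both. The large stone on the board spans crop px (78,98) to (335,180), next to the stop at its left and the black pad and block at its right. The loose 145 mm one is the decoy. The wedge's thin end points away from the robot, with the straight face on the left (+y). I'll move over the stone first.

```bash
python3 -m pendant '[{"gripper":0,"xyz":[43,-26,-7.5],"angular":[0,0,-0.5]},{"gripper":0,"xyz":[43,-26,-7.5],"angular":[0,0,-0.5]},{"gripper":0,"xyz":[43,-26,-7.5],"angular":[0,0,-0.5]},{"gripper":0,"xyz":[43,-26,-7.5],"angular":[0,0,-0.5]},{"gripper":0,"xyz":[43,-26,-7.5],"angular":[0,0,-0.5]},{"gripper":0,"xyz":[43,-26,-7.5],"angular":[0,0,-0.5]},{"gripper":0,"xyz":[43,-26,-7.5],"angular":[0,0,-0.5]},{"gripper":0,"xyz":[43,-26,-7.5],"angular":[0,0,-0.5]},{"gripper":0,"xyz":[43,-26,-7.5],"angular":[0,0,-0.5]},{"gripper":0,"xyz":[43,-26,-7.5],"angular":[0,0,-0.5]},{"gripper":0,"xyz":[43,-26,-7.5],"angular":[0,0,-0.5]},{"gripper":0,"xyz":[43,-26,-7.5],"angular":[0,0,-0.5]}]'; cat >> h.py <<'E'
def plan(s,xyz,yaw):
    """tool-frame shift (cm) and z turn from the present pose to tcp xyz and yaw, tool down"""
    from scipy.spatial.transform import Rotation as R
    R0=R.from_euler('xyz',s["tcp_rot"]);R1=R.from_euler('xyz',[np.pi,0,yaw])
    d=R0.inv().apply(np.asarray(xyz)-s["tcp_pos"])*100
    return d.round(2),(R0.inv()*R1).as_rotvec().round(3)
E
python3 - <<'E'
from rig import bot
from h import *
print(plan(bot.get_state(),[.597,.2,.26],1.45))
E
```

```text
time: 1.3
tcp_pos: [0.5464, -0.1959, 0.2595]
tcp_rot: [-3.141, -0.001, 0.893]
ft_force: [-0.4, -0.9, 0.0]
grip_width: 0.0931
finger_force: 0.0
(array([ 3.401e+01, -2.089e+01, -1.000e-02]), array([-0.001, -0.001, -0.557]))
```

```bash
python3 -m pendant '[{"gripper":0,"xyz":[34,-21,0],"angular":[0,0,-0.557]},{"gripper":0,"xyz":[34,-21,0],"angular":[0,0,-0.557]},{"gripper":0,"xyz":[34,-21,0],"angular":[0,0,-0.557]},{"gripper":0,"xyz":[34,-21,0],"angular":[0,0,-0.557]},{"gripper":0,"xyz":[34,-21,0],"angular":[0,0,-0.557]},{"gripper":0,"xyz":[34,-21,0],"angular":[0,0,-0.557]},{"gripper":0,"xyz":[34,-21,0],"angular":[0,0,-0.557]},{"gripper":0,"xyz":[34,-21,0],"angular":[0,0,-0.557]},{"gripper":0,"xyz":[34,-21,0],"angular":[0,0,-0.557]},{"gripper":0,"xyz":[34,-21,0],"angular":[0,0,-0.557]},{"gripper":0,"xyz":[34,-21,0],"angular":[0,0,-0.557]}]'; python3 - <<'E'
from rig import bot
from h import *
import pickle
d={n:bot.capture(n) for n in ("top","wrist")}
pickle.dump(d,open("cap1.pkl","wb"))
cv2.imwrite("pics/w1.png",d["wrist"]["image"][:,:,::-1])
print(d["wrist"]["T"].round(3),d["wrist"]["camera_matrix"][0,0])
E
```

```text
time: 2.4
tcp_pos: [0.598, 0.1937, 0.2593]
tcp_rot: [-3.142, 0.003, 1.44]
ft_force: [0.2, -0.4, 0.7]
grip_width: 0.0929
finger_force: 0.0
[[ 0.991 -0.127 -0.037  0.609]
 [-0.132 -0.953 -0.274  0.271]
 [-0.     0.277 -0.961  0.461]
 [ 0.     0.     0.     1.   ]] 337.34327949594484
```

View pics/w1.png

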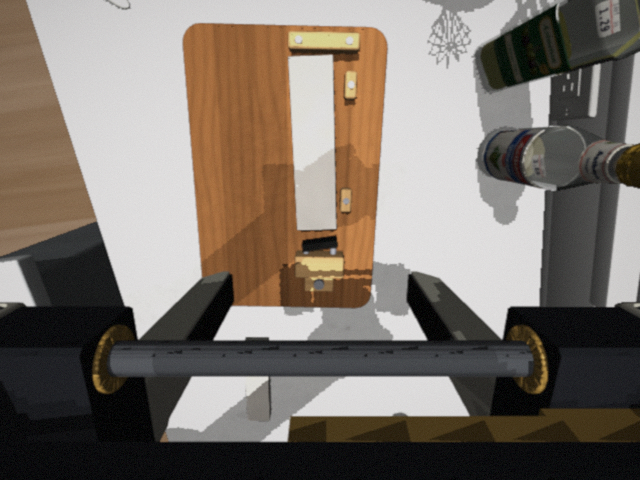

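The wrist view shows the board at px (185-385, 25-305). The stop is at (325,41), the stone from (290,55) to (336,230), the cheeks at (350,85) and (346,200), the pad at (320,243) and the block at (320,263). Next I'll segment these and measure them.

```bash
cat > seg.py <<'E'
import pickle,sys
from h import *
c=pickle.load(open(sys.argv[1],"rb"))["wrist"]
im=c["image"];hsv=cv2.cvtColor(im,cv2.COLOR_RGB2HSV)
x0,y0,x1,y1=[int(a) for a in sys.argv[2:6]]
box=np.zeros(im.shape[:2],np.uint8);box[y0:y1,x0:x1]=1
def comps(m,z,name,mina):
    n,l,st,ce=cv2.connectedComponentsWithStats((m&box).astype(np.uint8))
    for i in range(1,n):
        if st[i,4]<mina: continue
        cn=max(cv2.findContours((l==i).astype(np.uint8),cv2.RETR_EXTERNAL,cv2.CHAIN_APPROX_NONE)[0],key=len)
        P=np.array([px2w(c,p[0],z)[:2] for p in cn],np.float32)
        r=cv2.minAreaRect(P*1000);b=cv2.boxPoints(r)
        e=b[1]-b[0];f=b[2]-b[1];L=e if np.hypot(*e)>np.hypot(*f) else f
        print(name,"px",ce[i].round(),"ctr",np.round(r[0],1),"size",np.round(r[1],1),"long-axis deg",round(np.degrees(np.arctan2(L[1],L[0]))%180,2))
H,S,V=[hsv[...,i].astype(int) for i in range(3)]
comps((S<40)&(V>120),.046,"stone",400)
comps((H>17)&(H<32)&(S>70)&(V>150),.043,"yellow",60)
comps((V<50),.046,"dark",60)
comps((S>80)&(H<20),.021,"board",5000)
E
python3 seg.py cap1.pkl 286 20 395 305; python3 seg.py cap1.pkl 180 15 395 310|grep board; python3 - <<'E'
from h import *
import pickle
c=pickle.load(open("cap1.pkl","rb"))["wrist"]
a=cv2.rotate(crop(c,275,20,115,290,2.75,None),cv2.ROTATE_90_COUNTERCLOCKWISE)
cv2.imwrite("pics/crop2.png",a);print(a.shape)
E
```

```text
stone px [380. 169.] ctr [634.1 220.5] size [346.9 116.8] long-axis deg 85.91
stone px [313. 140.] ctr [599.5 260.8] size [200.2  50. ] long-axis deg 84.25
yellow px [324.  40.] ctr [626.3 373.9] size [15.8 78.3] long-axis deg 172.43
yellow px [350.  84.] ctr [650.5 325.4] size [27.3 11.5] long-axis deg 83.61
yellow px [323. 264.] ctr [589.7 112.5] size [19.7 56.7] long-axis deg 172.43
yellow px [325. 278.] ctr [593.2  92.7] size [ 7.2 40.1] long-axis deg 172.43
dark px [324.  51.] ctr [624.8 362.1] size [ 2.8 71.9] long-axis deg 171.14
dark px [319. 243.] ctr [590.4 141.9] size [43.7 14.9] long-axis deg 0.91
board px [342. 173.] ctr [617.5 215.9] size [355.4 119.9] long-axis deg 80.84
board px [280. 162.] ctr [557.9 223.7] size [358.1 238.3] long-axis deg 81.29
(316, 798, 3)
```

View pics/crop2.png

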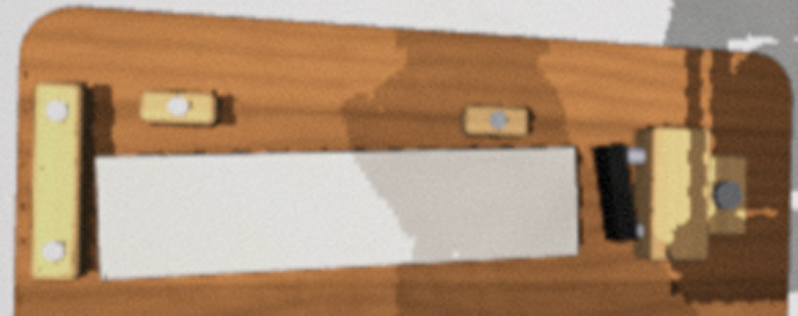

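```bash
python3 - <<'E'
from h import *
import pickle
c=pickle.load(open("cap1.pkl","rb"))["wrist"]
im=cv2.GaussianBlur(c["image"],(3,3),0);hsv=cv2.cvtColor(im,cv2.COLOR_RGB2HSV).astype(int)
H,S,V=hsv[...,0],hsv[...,1],hsv[...,2]
wood=(S>80)&(H<22)
def fit(pts,z,name):
    P=np.array([px2w(c,p,z)[:2] for p in pts],np.float32)*1000
    vx,vy,x,y=cv2.fitLine(P,cv2.DIST_HUBER,0,.01,.01).ravel()
    r=np.abs((P-[x,y])@[-vy,vx]);print(name,"deg",round(np.degrees(np.arctan2(vy,vx))%180,2),"pt",x.round(1),y.round(1),"res",np.median(r).round(2),len(P))
rows=range(60,270)
fit([(np.where(wood[v,170:400])[0][0]+169.5,v) for v in rows],.021,"board left")
fit([(np.where(wood[v,170:400])[0][-1]+170.5,v) for v in rows],.021,"board right")
fit([(u,np.where(wood[10:60,u])[0][0]+9.5) for u in range(210,285)],.021,"board far")
yel=(H>17)&(H<35)&(S>60)&(V>150)
fit([(u,np.where(yel[25:60,u])[0][-1]+25.5) for u in range(293,357)],.043,"stop face top")
st=(S<45)&(V>110)
fit([(np.where(st[v,280:345])[0][0]+279.5,v) for v in range(62,222)],.046,"stone left")
fit([(np.where(st[v,280:340])[0][-1]+280.5,v) for v in range(62,222)],.046,"stone right")
fit([(u,np.where(st[45:70,u])[0][0]+44.5) for u in range(296,330)],.046,"stone far end")
fit([(u,np.where(st[200:240,u])[0][-1]+200.5) for u in range(300,332)],.046,"stone near end")
E
```

```text
board left deg 81.33 pt 442.5 256.8 res 0.32 210
board right deg 81.27 pt 678.5 225.5 res 0.32 210
board far deg 171.31 pt 547.2 406.2 res 0.24 75
stop face top deg 170.76 pt 626.4 366.1 res 0.28 64
stone left deg 84.27 pt 575.6 269.8 res 0.29 160
stone right deg 84.28 pt 626.1 279.0 res 0.28 160
stone far end deg 174.72 pt 619.3 359.5 res 0.2 34
stone near end deg 174.98 pt 586.2 161.9 res 0.27 32
```

Measured:
- Board x axis: −8.70°.
- Stone: centre (599.5, 260.8) mm, size 200.2 × 50.0 (as specified), askew by 2.97°.
- Home centre: 9.4 mm in x and 8.2 mm in y away, in board axes, which is within the stated ranges.

I'll descend and grip now.

```bash
python3 - <<'E'
from rig import bot
from h import *
print(plan(bot.get_state(),[.5995,.2605,.10],1.471),plan(bot.get_state(),[.5995,.2605,.027],1.471))
E
```

```text
(array([ 6.63, -0.72, 15.96]), array([ 0.   ,  0.002, -0.031])) (array([ 6.64, -0.72, 23.26]), array([ 0.   ,  0.002, -0.031]))
```

```bash
python3 -m pendant '[{"gripper":0,"xyz":[6.63,-0.72,5],"angular":[0,0.002,-0.031]},{"gripper":0,"xyz":[6.63,-0.72,10],"angular":[0,0.002,-0.031]},{"gripper":0,"xyz":[6.63,-0.72,14],"angular":[0,0.002,-0.031]},{"gripper":0,"xyz":[6.63,-0.72,17],"angular":[0,0.002,-0.031]},{"gripper":0,"xyz":[6.63,-0.72,19.5],"angular":[0,0.002,-0.031]},{"gripper":0,"xyz":[6.63,-0.72,21.5],"angular":[0,0.002,-0.031]},{"gripper":0,"xyz":[6.63,-0.72,22.6],"angular":[0,0.002,-0.031]},{"gripper":0,"xyz":[6.63,-0.72,23.25],"angular":[0,0.002,-0.031]},{"gripper":0,"xyz":[6.63,-0.72,23.25],"angular":[0,0.002,-0.031]},{"gripper":0,"xyz":[6.63,-0.72,23.25],"angular":[0,0.002,-0.031]}]'
```

```text
time: 3.5
tcp_pos: [0.5994, 0.2647, 0.0286]
tcp_rot: [3.14, -0.003, 1.475]
ft_force: [-0.0, -0.2, 0.3]
grip_width: 0.0932
finger_force: 0.0
```

```bash
python3 -m pendant '[{"gripper":0.3,"xyz":[0,0,0],"angular":[0,0,0]},{"gripper":0.4,"xyz":[0,0,0],"angular":[0,0,0]},{"gripper":0.5,"xyz":[0,0,0],"angular":[0,0,0]},{"gripper":0.6,"xyz":[0,0,0],"angular":[0,0,0]},{"gripper":0.7,"xyz":[0,0,0],"angular":[0,0,0]},{"gripper":0.8,"xyz":[0,0,0],"angular":[0,0,0]},{"gripper":0.8,"xyz":[0,0,0],"angular":[0,0,0]}]'; python3 - <<'E'
from rig import bot
from h import *
s=bot.get_state();p=s["tcp_pos"]
x=np.array([.9885,-.1513,0]);y=np.array([.1513,.9885,0])
print(plan(s,p+x*.009+y*.0,1.4192),plan(s,p+x*.009+y*.008,1.4192))
E
```

```text
time: 4.2
tcp_pos: [0.5984, 0.2646, 0.0274]
tcp_rot: [-3.142, -0.002, 1.476]
ft_force: [-0.7, -0.1, -0.1]
grip_width: 0.0416
finger_force: 0.0
(array([-0.05,  0.9 , -0.  ]), array([-0.   , -0.002,  0.057])) (array([0.75, 0.94, 0.  ]), array([-0.   , -0.002,  0.057]))
```

The opening is 41.6 mm, less than the stone's 50 mm, with no finger force. That doesn't fit, so I'll look.

```bash
python3 - <<'E'
from rig import bot
from h import *
import pickle
d={n:bot.capture(n) for n in ("top","wrist")}
pickle.dump(d,open("cap2.pkl","wb"))
a=cv2.resize(d["wrist"]["image"][:,:,::-1],(480,360));b=crop(d["top"],190,170,150,120,2.1,None)
cv=np.zeros((360,800,3),np.uint8);cv[:,:480]=a;cv[:b.shape[0],482:482+b.shape[1]]=b
cv2.imwrite("pics/g1.png",cv)
s=bot.get_state();print(s["grip_width"],s["finger_force"],s["time"])
E
```

```text
0.03371694299543619 0.0 4.3
```

View pics/g1.png

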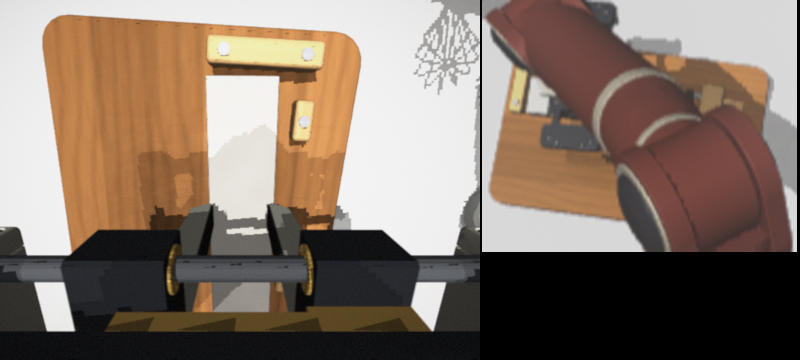

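```bash
python3 -m pendant '[{"gripper":0.8,"xyz":[0,0,0],"angular":[0,0,0]},{"gripper":0.8,"xyz":[0,0,0],"angular":[0,0,0]},{"gripper":0.8,"xyz":[0,0,0],"angular":[0,0,0]}]'; python3 - <<'E'
from rig import bot
from h import *
import pickle
d={"wrist":bot.capture("wrist")}
pickle.dump(d,open("cap3.pkl","wb"))
crop(d["wrist"],200,180,240,200,3,"pics/g2.png")
E
```

```text
time: 4.6
tcp_pos: [0.5984, 0.2646, 0.0274]
tcp_rot: [-3.142, -0.002, 1.476]
ft_force: [-0.1, 0.2, 0.2]
grip_width: 0.0188
finger_force: 0.0
```

View pics/g2.png

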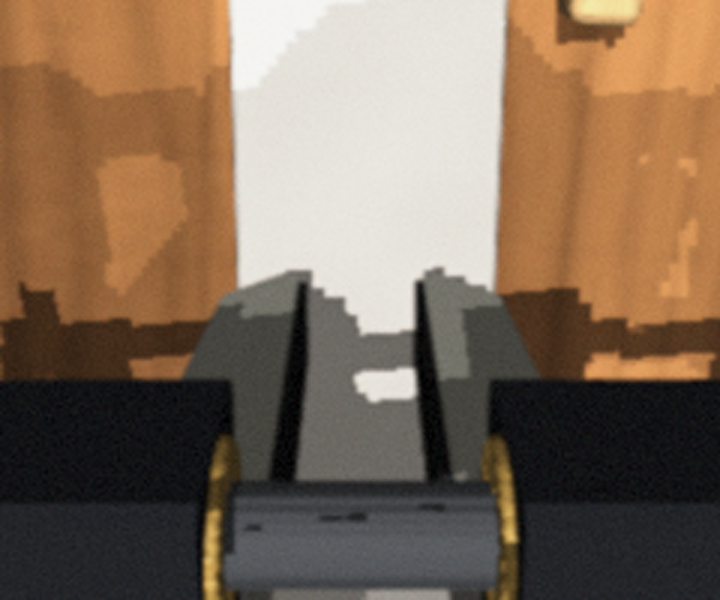

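The fingers have closed above the stone, although the TCP reads 27 mm. I'll check the camera scale and fingertip geometry against the reported pose.

```bash
python3 - <<'E'
from h import *
import pickle
from scipy.spatial.transform import Rotation as R
for f,tcp,rot in(("cap1.pkl",[.598,.1937,.2593],[-3.142,.003,1.44]),("cap3.pkl",[.5984,.2646,.0274],[-3.142,-.002,1.476])):
    c=pickle.load(open(f,"rb"))["wrist"]
    r=R.from_euler('xyz',rot).as_matrix()
    print(f,"cam in tool",(r.T@(c["T"][:3,3]-tcp)).round(4),"T z",c["T"][2,3].round(4),"R euler",R.from_matrix(r.T@c["T"][:3,:3]).as_euler('xyz').round(3))
    print(" tcp px",w2px(c,tcp).round(1), "fingertip inner px at width", [w2px(c,np.array(tcp)+r@[0,s*.0094,0]).round(1) for s in(-1,1)])
c=pickle.load(open("cap3.pkl","rb"))["wrist"]
hsv=cv2.cvtColor(c["image"],cv2.COLOR_RGB2HSV).astype(int);st=(hsv[...,1]<45)&(hsv[...,2]>110)
for v in (190,210,240,260):
    u=np.where(st[v,250:390])[0]+250
    for z in (.021,.046,.0): print(v,u[0],u[-1],z,np.linalg.norm(px2w(c,(u[0]-.5,v),z)-px2w(c,(u[-1]+.5,v),z)).round(4),end=" | ")
    print()
E
```

```text
cap1.pkl cam in tool [ 0.0776  0.0005 -0.2016] T z 0.4606 R euler [-2.770e-01 -1.000e-03  1.572e+00]
 tcp px [319.3 265.8] fingertip inner px at width [array([304.6, 265.8]), array([334.1, 265.8])]
cap3.pkl cam in tool [ 0.0775  0.0006 -0.2013] T z 0.2289 R euler [-2.780e-01 -1.000e-03  1.572e+00]
 tcp px [319.2 265.8] fingertip inner px at width [array([304.5, 265.8]), array([334. , 265.8])]
190 277 367 0.021 0.0561 | 190 277 367 0.046 0.0494 | 190 277 367 0.0 0.0618 | 
210 277 367 0.021 0.0571 | 210 277 367 0.046 0.0502 | 210 277 367 0.0 0.0628 | 
240 278 365 0.021 0.0566 | 240 278 365 0.046 0.0498 | 240 278 365 0.0 0.0623 | 
260 279 364 0.021 0.0562 | 260 279 364 0.046 0.0495 | 260 279 364 0.0 0.0619 |
```

```bash
python3 - <<'E'
from rig import bot
print(bot.tcp_to_grasp,[a for a in dir(bot) if a[0]!='_'])
E
python3 -m pendant '[{"gripper":0,"xyz":[0,0,0],"angular":[0,0,0]},{"gripper":0,"xyz":[0,0,0],"angular":[0,0,0]},{"gripper":0,"xyz":[0,0,0],"angular":[0,0,0]},{"gripper":0,"xyz":[0,0,0],"angular":[0,0,0]},{"gripper":0,"xyz":[0,0,0],"angular":[0,0,0]},{"gripper":0,"xyz":[0,0,0],"angular":[0,0,0]},{"gripper":0,"xyz":[0,0,0],"angular":[0,0,0]},{"gripper":0,"xyz":[0,0,0.3],"angular":[0,0,0]},{"gripper":0,"xyz":[0,0,0.5],"angular":[0,0,0]},{"gripper":0,"xyz":[0,0,0.5],"angular":[0,0,0]}]'
```

```text
0.0188 ['MotionError', 'capture', 'get_state', 'sign_off', 'tcp_to_grasp']
time: 5.65
tcp_pos: [0.598, 0.2644, 0.0218]
tcp_rot: [-3.141, -0.001, 1.476]
ft_force: [-0.2, -0.0, 0.3]
grip_width: 0.0918
finger_force: 0.0
```

```bash
python3 -m pendant '[{"gripper":0,"xyz":[0,0,0.15],"angular":[0,0,0]},{"gripper":0,"xyz":[0,0,0.3],"angular":[0,0,0]},{"gripper":0,"xyz":[0,0,0.4],"angular":[0,0,0]},{"gripper":0,"xyz":[0,0,0.4],"angular":[0,0,0]}]'
```

```text
time: 6.05
tcp_pos: [0.5983, 0.2645, 0.0182]
tcp_rot: [-3.141, -0.002, 1.476]
ft_force: [0.1, 0.1, 0.3]
grip_width: 0.0931
finger_force: 0.0
```

The reading is below the board top with no force, so the real fingertips sit higher than the reported TCP. I'll feel for the board in small steps.

```bash
python3 -m pendant '[{"gripper":0,"xyz":[0,0,0.3],"angular":[0,0,0]},{"gripper":0,"xyz":[0,0,0.6],"angular":[0,0,0]},{"gripper":0,"xyz":[0,0,0.6],"angular":[0,0,0]}]'
python3 -m pendant '[{"gripper":0,"xyz":[0,0,0.3],"angular":[0,0,0]},{"gripper":0,"xyz":[0,0,0.5],"angular":[0,0,0]},{"gripper":0,"xyz":[0,0,0.5],"angular":[0,0,0]}]'
```

```text
time: 6.35
tcp_pos: [0.598, 0.2643, 0.0117]
tcp_rot: [-3.141, -0.001, 1.476]
ft_force: [-0.5, -0.1, -0.3]
grip_width: 0.0931
finger_force: 0.0
time: 6.65
tcp_pos: [0.5981, 0.2644, 0.007]
tcp_rot: [-3.141, -0.002, 1.476]
ft_force: [-0.6, -0.2, -0.1]
grip_width: 0.093
finger_force: 0.0
```

```bash
for i in 1 2; do python3 -m pendant '[{"gripper":0,"xyz":[0,0,0.15],"angular":[0,0,0]},{"gripper":0,"xyz":[0,0,0.25],"angular":[0,0,0]},{"gripper":0,"xyz":[0,0,0.25],"angular":[0,0,0]}]' | egrep 'pos|ft'; done
```

```text
tcp_pos: [0.5983, 0.2646, 0.0048]
ft_force: [0.1, 0.2, -0.6]
tcp_pos: [0.5983, 0.2645, 0.0022]
ft_force: [-0.3, 0.2, 0.4]
```

```bash
python3 -m pendant '[{"gripper":0,"xyz":[0,0,0.15],"angular":[0,0,0]},{"gripper":0,"xyz":[0,0,0.3],"angular":[0,0,0]},{"gripper":0,"xyz":[0,0,0.3],"angular":[0,0,0]}]' | egrep 'pos|ft'
```

```text
tcp_pos: [0.5982, 0.2645, -0.0009]
ft_force: [1.0, -0.9, -0.3]
```

```bash
python3 -m pendant '[{"gripper":0,"xyz":[0,0,0.15],"angular":[0,0,0]},{"gripper":0,"xyz":[0,0,0.3],"angular":[0,0,0]},{"gripper":0,"xyz":[0,0,0.3],"angular":[0,0,0]}]' | egrep 'pos|ft'; python3 - <<'E'
from rig import bot
from h import *
import pickle
d={"wrist":bot.capture("wrist")}
pickle.dump(d,open("cap4.pkl","wb"))
crop(d["wrist"],120,160,400,240,2,"pics/g3.png")
E
```

```text
tcp_pos: [0.5982, 0.2645, -0.0039]
ft_force: [-0.4, 0.9, -0.4]
```

View pics/g3.png

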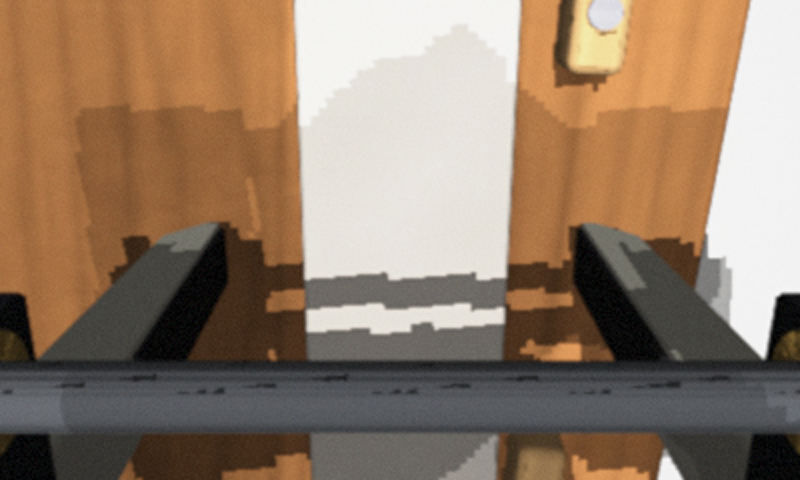

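The fingertips are at px (232,274) and (410,273). A 177 px gap for 93 mm puts them about 37 mm short of the reported TCP, so they are now at z≈33 mm. That's still clear of the board and about 13 mm down the stone's sides. I'll lower by 8.5 mm, then close.

```bash
python3 -m pendant '[{"gripper":0,"xyz":[0,0,0.3],"angular":[0,0,0]},{"gripper":0,"xyz":[0,0,0.6],"angular":[0,0,0]},{"gripper":0.3,"xyz":[0,0,0.8],"angular":[0,0,0]},{"gripper":0.4,"xyz":[0,0,0.8],"angular":[0,0,0]},{"gripper":0.5,"xyz":[0,0,0.8],"angular":[0,0,0]},{"gripper":0.6,"xyz":[0,0,0.8],"angular":[0,0,0]},{"gripper":0.7,"xyz":[0,0,0.8],"angular":[0,0,0]},{"gripper":0.7,"xyz":[0,0,0.8],"angular":[0,0,0]},{"gripper":0.7,"xyz":[0,0,0.8],"angular":[0,0,0]}]'; python3 - <<'E'
from rig import bot
from h import *
s=bot.get_state();p=s["tcp_pos"]
x=np.array([.9885,-.1513,0]);y=np.array([.1513,.9885,0])
print(plan(s,p+x*.008+y*.0,1.419),plan(s,p+x*.008+y*.008,1.419))
E
```

```text
time: 8.8
tcp_pos: [0.5988, 0.2647, -0.0115]
tcp_rot: [3.141, -0.002, 1.476]
ft_force: [0.9, -0.0, 0.0]
grip_width: 0.0497
finger_force: 30.0
(array([-0.05,  0.8 ,  0.  ]), array([ 0.001, -0.002,  0.057])) (array([0.75, 0.84, 0.  ]), array([ 0.001, -0.002,  0.057]))
```

The stone is gripped: 49.7 mm opening, 30 N. I'll square it and shift it toward the fence, then toward the stop.

```bash
python3 -m pendant '[{"gripper":0.7,"xyz":[0,0.3,0],"angular":[0,0,0.02]},{"gripper":0.7,"xyz":[0,0.6,0],"angular":[0,0,0.04]},{"gripper":0.7,"xyz":[0,0.8,0],"angular":[0,0,0.055]},{"gripper":0.7,"xyz":[0,0.8,0],"angular":[0,0,0.055]},{"gripper":0.7,"xyz":[0.3,0.81,0],"angular":[0,0,0.055]},{"gripper":0.7,"xyz":[0.55,0.83,0],"angular":[0,0,0.055]},{"gripper":0.7,"xyz":[0.55,0.83,0],"angular":[0,0,0.055]}]'; python3 - <<'E'
from rig import bot
import pickle
pickle.dump({"wrist":bot.capture("wrist")},open("cap5.pkl","wb"))
E
python3 - <<'E'
from h import *
import pickle
c=pickle.load(open("cap5.pkl","rb"))["wrist"]
cv2.imwrite("pics/w5.png",c["image"][:,:,::-1])
hsv=cv2.cvtColor(cv2.GaussianBlur(c["image"],(3,3),0),cv2.COLOR_RGB2HSV).astype(int)
H,S,V=hsv[...,0],hsv[...,1],hsv[...,2]
# stop & stone predicted pixels
bx=np.array([.9885,-.1513,0]);by=np.array([.1513,.9885,0])
face=.5625*bx+.4567*by
print([w2px(c,face+a*bx+[0,0,.022]).round() for a in(-.04,0,.04)])
st=(S<45)&(V>110);yel=(H>17)&(H<35)&(S>60)&(V>150)
for u in range(285,365,10):
    y=np.where(yel[0:150,u])[0];
    if len(y)==0: continue
    s=np.where(st[y[-1]:y[-1]+60,u])[0]
    Y=px2w(c,(u,y[-1]+.5),.043)
    a=Y@by
    if len(s): print(u,y[-1],y[-1]+s[0],"face by",a.round(4),"gap",(a-px2w(c,(u,y[-1]+s[0]-.5),.046)@by).round(4))
rows=range(120,240,10)
for v in (130,160,190,210):
    u=np.where(st[v,260:400])[0]+260;print(v,u[0],u[-1],[ (px2w(c,(q,v),.046)@bx).round(4) for q in (u[0]-.5,u[-1]+.5)])
E
```

```text
time: 9.5
tcp_pos: [0.6082, 0.2675, -0.0115]
tcp_rot: [3.14, 0.0, 1.42]
ft_force: [-0.4, -3.3, 4.4]
grip_width: 0.0495
finger_force: 30.0
[array([236.,  88.]), array([323.,  88.]), array([410.,  88.])]
285 80 90 face by 0.4566 gap 0.0037
295 79 90 face by 0.457 gap 0.0041
305 81 90 face by 0.4562 gap 0.0034
315 79 90 face by 0.457 gap 0.0041
325 79 90 face by 0.457 gap 0.0041
335 79 90 face by 0.457 gap 0.0041
345 79 90 face by 0.457 gap 0.0041
355 79 90 face by 0.457 gap 0.0041
130 260 380 [np.float64(0.5364), np.float64(0.5857)]
160 261 379 [np.float64(0.5363), np.float64(0.5859)]
190 262 378 [np.float64(0.5361), np.float64(0.5861)]
210 263 377 [np.float64(0.5361), np.float64(0.586)]
```

The stone is square, with a uniform gap of about 4 mm to the stop and about 1.5 mm to the fence. I'll close both gently.

```bash
python3 -m pendant '[{"gripper":0.7,"xyz":[0.1,0.05,0],"angular":[0,0,0]},{"gripper":0.7,"xyz":[0.2,0.1,0],"angular":[0,0,0]},{"gripper":0.7,"xyz":[0.3,0.1,0],"angular":[0,0,0]},{"gripper":0.7,"xyz":[0.3,0.1,0],"angular":[0,0,0]}]'|egrep 'pos|ft'; python3 -m pendant '[{"gripper":0.7,"xyz":[0.05,0.03,0],"angular":[0,0,0]},{"gripper":0.7,"xyz":[0.1,0.05,0],"angular":[0,0,0]},{"gripper":0.7,"xyz":[0.1,0.05,0],"angular":[0,0,0]}]'|egrep 'pos|ft'
```

```text
tcp_pos: [0.6092, 0.27, -0.0115]
ft_force: [-1.5, -7.0, 5.8]
tcp_pos: [0.6092, 0.2699, -0.0115]
ft_force: [-4.0, -6.9, 7.7]
```

```bash
cat > gap.py <<'E'
from rig import bot
from h import *
import pickle
c=bot.capture("wrist");pickle.dump({"wrist":c},open("capg.pkl","wb"))
hsv=cv2.cvtColor(cv2.GaussianBlur(c["image"],(3,3),0),cv2.COLOR_RGB2HSV).astype(int)
H,S,V=hsv[...,0],hsv[...,1],hsv[...,2]
bx=np.array([.9885,-.1513,0]);by=np.array([.1513,.9885,0])
st=(S<45)&(V>110);yel=(H>17)&(H<35)&(S>60)&(V>150)
for u in (285,305,315,335,345):
    y=np.where(yel[0:150,u])[0]; s=np.where(st[y[-1]:y[-1]+60,u])[0]
    a=px2w(c,(u,y[-1]+.5),.043)@by
    print(u,y[-1],"face",a.round(4),"gap",(a-px2w(c,(u,y[-1]+s[0]-.5),.046)@by).round(4))
for v in (130,160,190,210):
    u=np.where(st[v,260:400])[0]+260;print(v,[ (px2w(c,(q,v),.046)@bx).round(4) for q in (u[0]-.5,u[-1]+.5)])
E
python3 gap.py; python3 -m pendant '[{"gripper":0.7,"xyz":[0.05,0,0],"angular":[0,0,0]},{"gripper":0.7,"xyz":[0.1,0.0,0],"angular":[0,0,0]},{"gripper":0.7,"xyz":[0.1,0,0],"angular":[0,0,0]}]'|egrep 'pos|ft'; 
```

```text
285 87 face 0.4567 gap 0.0011
305 85 face 0.4574 gap 0.0019
315 87 face 0.4567 gap 0.0011
335 87 face 0.4567 gap 0.0011
345 86 face 0.4571 gap 0.0015
130 [np.float64(0.5372), np.float64(0.5864)]
160 [np.float64(0.537), np.float64(0.5865)]
190 [np.float64(0.5368), np.float64(0.5867)]
210 [np.float64(0.5368), np.float64(0.5867)]
tcp_pos: [0.6092, 0.2699, -0.0115]
ft_force: [-4.3, -7.4, 8.2]
```

```bash
for i in 1 2; do python3 -m pendant '[{"gripper":0.7,"xyz":[0.05,0,-0.05],"angular":[0,0,0]},{"gripper":0.7,"xyz":[0.1,0.0,-0.1],"angular":[0,0,0]},{"gripper":0.7,"xyz":[0.1,0,-0.1],"angular":[0,0,0]}]'|egrep 'pos|ft'; done; python3 gap.py
```

```text
tcp_pos: [0.6092, 0.2698, -0.0115]
ft_force: [-2.8, -8.9, 4.2]
tcp_pos: [0.6092, 0.2698, -0.0115]
ft_force: [-2.4, -9.7, 1.5]
285 87 face 0.4568 gap 0.0015
305 86 face 0.4572 gap 0.0018
315 87 face 0.4568 gap 0.0015
335 87 face 0.4568 gap 0.0015
345 87 face 0.4568 gap 0.0015
130 [np.float64(0.5374), np.float64(0.5864)]
160 [np.float64(0.5367), np.float64(0.5866)]
190 [np.float64(0.537), np.float64(0.5868)]
210 [np.float64(0.537), np.float64(0.5868)]
```

The force rises without any motion, so the stone is against the stop; the remaining 1.5 mm reading is the edge shadow. I'll press lightly toward the fence, then check.

```bash
for i in 1 2; do python3 -m pendant '[{"gripper":0.7,"xyz":[-0.05,0.1,0],"angular":[0,0,0]},{"gripper":0.7,"xyz":[-0.1,0.2,-0],"angular":[0,0,0]},{"gripper":0.7,"xyz":[-0.1,0.2,0],"angular":[0,0,0]}]'|egrep 'pos|ft'; done; python3 gap.py
```

```text
tcp_pos: [0.6092, 0.2699, -0.0114]
ft_force: [-4.1, -7.7, 2.7]
tcp_pos: [0.6092, 0.2698, -0.0114]
ft_force: [-6.4, -7.5, 4.5]
285 87 face 0.4568 gap 0.0015
305 86 face 0.4572 gap 0.0019
315 87 face 0.4568 gap 0.0015
335 87 face 0.4568 gap 0.0015
345 86 face 0.4572 gap 0.0018
130 [np.float64(0.5375), np.float64(0.5867)]
160 [np.float64(0.5369), np.float64(0.5869)]
190 [np.float64(0.5372), np.float64(0.5866)]
210 [np.float64(0.5372), np.float64(0.5871)]
```

```bash
python3 -m pendant '[{"gripper":0.7,"xyz":[-0.4,-0.4,0],"angular":[0,0,0]},{"gripper":0.3,"xyz":[-0.4,-0.4,0],"angular":[0,0,0]},{"gripper":0.2,"xyz":[-0.4,-0.4,0],"angular":[0,0,0]},{"gripper":0.1,"xyz":[-0.4,-0.4,0],"angular":[0,0,0]},{"gripper":0.1,"xyz":[-0.4,-0.4,-2],"angular":[0,0,0]},{"gripper":0.1,"xyz":[-0.4,-0.4,-6],"angular":[0,0,0]},{"gripper":0,"xyz":[-3,-0.4,-10.5],"angular":[0,0,0]},{"gripper":0,"xyz":[-8,-0.4,-15],"angular":[0,0,0]},{"gripper":0,"xyz":[-11,0,-19],"angular":[0,0,0]},{"gripper":0,"xyz":[-11,0,-19],"angular":[0,0,0]},{"gripper":0,"xyz":[-11,0,-19],"angular":[0,0,0]}]'; python3 - <<'E'
from rig import bot
from h import *
import pickle
c=bot.capture("wrist");pickle.dump({"wrist":c},open("cap6.pkl","wb"))
bx=np.array([.9885,-.1513,0]);by=np.array([.1513,.9885,0])
P=lambda x,y,z:w2px(c,.5625*bx+.4567*by+x*bx+y*by+[0,0,z])
print("face",P(0,0,.043),"wedge end",P(0,-.2,.046),"cheek",P(.025,-.17,.039))
cv2.imwrite("pics/w6.png",c["image"][:,:,::-1])
H,S,V=cv2.split(cv2.cvtColor(cv2.GaussianBlur(c["image"],(3,3),0),cv2.COLOR_RGB2HSV).astype(np.int16))
def fit(pts,z,name):
    Q=np.array([px2w(c,p,z) for p in pts]);L=np.c_[Q@bx-.5625,Q@by-.4567].astype(np.float32)*1000
    vx,vy,x,y=cv2.fitLine(L,cv2.DIST_HUBER,0,.01,.01).ravel();print(name,"deg",round(np.degrees(np.arctan2(vy,vx))%180,2),"pt",x.round(1),y.round(1),"n",len(L))
st=((S<45)&(V>110)).astype(np.uint8)
n,l,sx,ce=cv2.connectedComponentsWithStats(st);a,b=P(0,-.1,.046).astype(int);i=l[b,a];print(sx[i])
m=l==i;x,y,w,h,_=sx[i]
fit([(np.where(m[v])[0][0]-.5,v) for v in range(y+15,y+h-15)],.046,"near side")
fit([(np.where(m[v])[0][-1]+.5,v) for v in range(y+15,y+h-15)],.046,"far side")
fit([(u,np.where(m[:,u])[0][0]-.5) for u in range(x+8,x+w-8)],.046,"home end")
fit([(u,np.where(m[:,u])[0][-1]+.5) for u in range(x+8,x+w-8)],.046,"wedge end")
dk=(V<45);u0=P(0,-.215,.046).astype(int);print(u0)
for u in range(u0[0]-30,u0[0]+31,6):
    r=np.where(dk[u0[1]-20:u0[1]+40,u])[0]+u0[1]-20
    if len(r): print(u,r[0],r[-1],((px2w(c,(u,r[0]-.5),.046)@bx-.5625)*1e3).round(1),((px2w(c,(u,r[0]-.5),.046)@by-.4567)*1e3).round(1))
E
```

```text
time: 13.0
tcp_pos: [0.5992, 0.163, 0.1828]
tcp_rot: [3.136, -0.004, 1.417]
ft_force: [0.8, 0.4, -0.3]
grip_width: 0.0932
finger_force: 0.0
face [312.07143365 -11.89108854] wedge end [313.77285279 213.64561092] cheek [338.14515637 183.28976503]
[  280     0    58   216 11347]
near side deg 90.07 pt -27.4 -99.9 n 186
far side deg 90.61 pt 22.0 -81.4 n 186
home end deg 179.95 pt -3.0 -9.7 n 42
wedge end deg 179.77 pt -5.7 -201.9 n 42
[313 227]
295 236 247 -19.7 -223.1
301 235 247 -13.5 -222.1
307 234 246 -7.2 -221.0
313 233 245 -0.9 -220.0
319 232 244 5.3 -218.9
325 231 243 11.5 -217.9
331 230 242 17.8 -216.8
```

```bash
python3 - <<'E'
from h import *
import pickle
for f,rows in (("capg.pkl",(120,130,140)),("cap6.pkl",(165,172,180,188))):
    c=pickle.load(open(f,"rb"))["wrist"]
    H,S,V=cv2.split(cv2.cvtColor(c["image"],cv2.COLOR_RGB2HSV).astype(np.int16))
    print(f)
    for v in rows:
        print(v,[(u,int(H[v,u]),int(S[v,u]),int(V[v,u])) for u in (range(372,400,2) if f=="capg.pkl" else range(330,358,2))])
c=pickle.load(open("cap6.pkl","rb"))["wrist"]
b=crop(c,260,140,120,130,5,"pics/c6.png")
E
```

```text
capg.pkl
120 [(372, 30, 3, 243), (374, 38, 4, 244), (376, 30, 3, 243), (378, 20, 3, 244), (380, 23, 10, 229), (382, 13, 82, 192), (384, 14, 152, 200), (386, 14, 152, 200), (388, 14, 152, 196), (390, 14, 152, 196), (392, 14, 153, 197), (394, 13, 151, 199), (396, 14, 149, 207), (398, 14, 149, 217)]
130 [(372, 30, 4, 243), (374, 20, 3, 244), (376, 30, 2, 243), (378, 23, 4, 244), (380, 15, 16, 228), (382, 13, 131, 179), (384, 14, 151, 203), (386, 14, 151, 198), (388, 14, 154, 196), (390, 14, 154, 196), (392, 14, 148, 197), (394, 14, 155, 196), (396, 15, 149, 210), (398, 15, 148, 221)]
140 [(372, 30, 4, 243), (374, 30, 4, 244), (376, 23, 4, 243), (378, 23, 4, 243), (380, 17, 24, 213), (382, 14, 144, 199), (384, 15, 151, 203), (386, 15, 156, 198), (388, 14, 152, 200), (390, 14, 160, 191), (392, 14, 156, 188), (394, 14, 150, 192), (396, 14, 151, 199), (398, 15, 151, 209)]
cap6.pkl
165 [(330, 18, 17, 199), (332, 17, 18, 203), (334, 15, 20, 202), (336, 15, 30, 136), (338, 13, 159, 133), (340, 13, 153, 150), (342, 13, 155, 146), (344, 14, 160, 134), (346, 13, 163, 130), (348, 14, 158, 150), (3
[... 261 characters left out ...]
118, 204), (348, 17, 117, 203), (350, 18, 120, 181), (352, 13, 146, 154), (354, 14, 152, 169), (356, 13, 155, 165)]
180 [(330, 16, 16, 202), (332, 16, 16, 204), (334, 18, 15, 201), (336, 14, 41, 130), (338, 17, 122, 117), (340, 18, 121, 198), (342, 17, 114, 212), (344, 16, 100, 198), (346, 16, 106, 200), (348, 17, 116, 206), (350, 18, 122, 176), (352, 14, 148, 153), (354, 13, 151, 164), (356, 13, 162, 156)]
188 [(330, 13, 18, 201), (332, 18, 16, 203), (334, 23, 16, 196), (336, 13, 30, 120), (338, 16, 132, 118), (340, 17, 119, 197), (342, 16, 91, 200), (344, 11, 25, 165), (346, 9, 30, 168), (348, 17, 97, 197), (350, 17, 125, 173), (352, 14, 154, 151), (354, 14, 154, 164), (356, 14, 156, 162)]
```

View pics/c6.png

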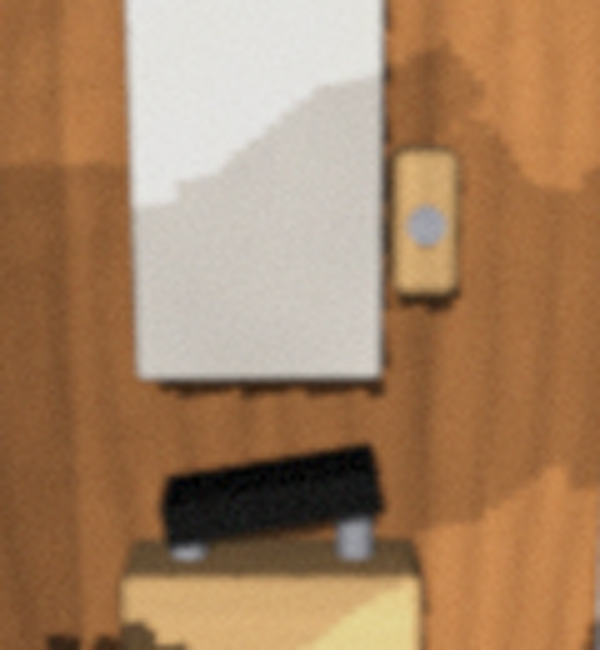

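The crop shows the stone's wedge end at crop row 378, the cheek touching the far side at x≈390, and the slanted pad from (165,480) to (375,448). The gap at the middle is 18.4 mm, so it should be tight with the tip about 26 mm past the middle. Next, the wedge.

```bash
python3 - <<'E'
from rig import bot
from h import *
print(plan(bot.get_state(),[.454,-.339,.18],-.06))
E
```

```text
(array([-51.98,  -6.61,  -0.16]), array([-0.002, -0.004,  1.48 ]))
```

```bash
python3 -m pendant '[{"gripper":0,"xyz":[-52,-6.6,0],"angular":[0,0,1.48]},{"gripper":0,"xyz":[-52,-6.6,0],"angular":[0,0,1.48]},{"gripper":0,"xyz":[-52,-6.6,0],"angular":[0,0,1.48]},{"gripper":0,"xyz":[-52,-6.6,0],"angular":[0,0,1.48]},{"gripper":0,"xyz":[-52,-6.6,0],"angular":[0,0,1.48]},{"gripper":0,"xyz":[-52,-6.6,0],"angular":[0,0,1.48]},{"gripper":0,"xyz":[-52,-6.6,0],"angular":[0,0,1.48]},{"gripper":0,"xyz":[-52,-6.6,0],"angular":[0,0,1.48]},{"gripper":0,"xyz":[-52,-6.6,0],"angular":[0,0,1.48]},{"gripper":0,"xyz":[-52,-6.6,0],"angular":[0,0,1.48]},{"gripper":0,"xyz":[-52,-6.6,0],"angular":[0,0,1.48]},{"gripper":0,"xyz":[-52,-6.6,0],"angular":[0,0,1.48]}]'; python3 - <<'E'
from rig import bot
from h import *
import pickle
c=bot.capture("wrist");pickle.dump({"wrist":c},open("cap7.pkl","wb"))
cv2.imwrite("pics/w7.png",c["image"][:,:,::-1])
H,S,V=cv2.split(cv2.cvtColor(cv2.GaussianBlur(c["image"],(3,3),0),cv2.COLOR_RGB2HSV).astype(np.int16))
m=((S>100)&(H<22)&(V>60)).astype(np.uint8);m[300:]=0
n,l,st,ce=cv2.connectedComponentsWithStats(m)
for i in range(1,n):
    if st[i,4]>300: print(i,st[i],ce[i].round(),px2w(c,ce[i],.024).round(3))
E
```

```text
time: 14.25
tcp_pos: [0.4522, -0.3424, 0.1762]
tcp_rot: [-3.139, 0.004, -0.064]
ft_force: [0.6, 0.4, -0.2]
grip_width: 0.0929
finger_force: 0.0
1 [ 305   74   29  143 2944] [317. 150.] [ 0.518 -0.342  0.024]
```

```bash
python3 - <<'E'
from h import *
import pickle
c=pickle.load(open("cap7.pkl","rb"))["wrist"]
H,S,V=cv2.split(cv2.cvtColor(cv2.GaussianBlur(c["image"],(3,3),0),cv2.COLOR_RGB2HSV).astype(np.int16))
m=((S>100)&(H<22)&(V>60));m[300:]=0;m[:,:295]=0;m[:,345:]=0
def fit(pts,z,name):
    P=np.array([px2w(c,p,z)[:2] for p in pts],np.float32)*1000
    vx,vy,x,y=cv2.fitLine(P,cv2.DIST_HUBER,0,.01,.01).ravel()
    print(name,"deg",round(np.degrees(np.arctan(vy/vx)),2),"pt",x.round(1),y.round(1),"res",np.abs((P-[x,y])@[-vy,vx]).mean().round(2))
    return
for v in range(72,222,6):
    u=np.where(m[v])[0]
    if len(u): print(v,u[0],u[-1],len(u),int(V[v,(u[0]+u[-1])//2]),px2w(c,(u[0]-.5,v),.024)[:2].round(4),px2w(c,(u[-1]+.5,v),.024)[:2].round(4))
fit([(np.where(m[v])[0][0]-.5,v) for v in range(80,175)],.024,"L taper")
fit([(np.where(m[v])[0][-1]+.5,v) for v in range(80,175)],.024,"R taper")
fit([(np.where(m[v])[0][0]-.5,v) for v in range(190,212)],.032,"L head")
fit([(np.where(m[v])[0][-1]+.5,v) for v in range(190,212)],.032,"R head")
us=range(308,330)
for z,u in((.024,311),(.024,314)): print("tip row",np.where(m[:,u])[0][0],px2w(c,(u,np.where(m[:,u])[0][0]-.5),z).round(4))
for u in(312,318,324): print("butt row",np.where(m[:,u])[0][-1],px2w(c,(u,np.where(m[:,u])[0][-1]+.5),.032).round(4))
print("cols V at u=318",[(v,int(H[v,318]),int(S[v,318]),int(V[v,318])) for v in range(160,232,4)])
E
```

```text
78 305 318 14 173 [ 0.5854 -0.3346] [ 0.5846 -0.348 ]
84 306 319 14 170 [ 0.5801 -0.3351] [ 0.5792 -0.3486]
90 306 320 15 172 [ 0.5747 -0.3347] [ 0.5738 -0.3492]
96 306 321 16 177 [ 0.5694 -0.3343] [ 0.5683 -0.3498]
102 306 322 17 177 [ 0.5639 -0.3339] [ 0.5628 -0.3505]
108 306 323 18 180 [ 0.5584 -0.3335] [ 0.5573 -0.3511]
114 306 324 19 183 [ 0.5529 -0.333 ] [ 0.5517 -0.3518]
120 306 325 20 180 [ 0.5473 -0.3326] [ 0.546  -0.3524]
126 306 326 21 177 [ 0.5416 -0.3322] [ 0.5403 -0.3531]
132 307 327 21 174 [ 0.5359 -0.3327] [ 0.5345 -0.3537]
138 307 328 22 173 [ 0.5301 -0.3323] [ 0.5287 -0.3544]
144 307 329 23 168 [ 0.5243 -0.3319] [ 0.5228 -0.3551]
150 307 330 24 136 [ 0.5184 -0.3314] [ 0.5169 -0.3557]
156 307 331 25 133 [ 0.5125 -0.331 ] [ 0.5109 -0.3564]
162 307 332 26 133 [ 0.5065 -0.3305] [ 0.5048 -0.3571]
168 308 333 26 132 [ 0.5004 -0.3311] [ 0.4987 -0.3578]
174 308 334 25 132 [ 0.4943 -0.3306] [ 0.4925 -0.3585]
180 308 331 24 135 [ 0.4882 -0.3302] [ 0.4866 -0.3551]
186 308 330 23 107 [ 0.4819 -0.3297] [ 0.4804 -0.3537]
192 308 329 22 134 [ 0.4757 -0.3292] [ 0.4742 -0.3523]
198 
[... 262 characters left out ...]
aper deg 6.23 pt 536.1 -353.7 res 0.31
L head deg -4.29 pt 467.8 -328.9 res 0.0
R head deg -4.82 pt 465.8 -349.6 res 0.42
tip row 75 [ 0.5881 -0.341   0.024 ]
tip row 74 [ 0.5888 -0.3439  0.024 ]
butt row 216 [ 0.4509 -0.3324  0.032 ]
butt row 216 [ 0.4505 -0.3387  0.032 ]
butt row 216 [ 0.4501 -0.3449  0.032 ]
cols V at u=318 [(160, 12, 163, 138), (164, 12, 161, 139), (168, 12, 163, 139), (172, 12, 163, 139), (176, 12, 163, 139), (180, 12, 163, 139), (184, 12, 165, 139), (188, 11, 166, 86), (192, 12, 162, 134), (196, 12, 162, 135), (200, 12, 164, 135), (204, 12, 162, 137), (208, 12, 161, 138), (212, 12, 162, 137), (216, 11, 128, 128), (220, 20, 4, 214), (224, 15, 5, 203), (228, 20, 4, 208)]
```

The wedge's faces measure −3.17° and +6.23°, the right 1-in-6 taper, with a visible length of 137.5 mm. The head centre is at (464.9, −344.4) mm and the yaw is −0.0555.

```bash
python3 - <<'E'
from rig import bot
from h import *
print(plan(bot.get_state(),[.4649,-.3444,-.028],-.0555))
E
```

```text
(array([ 1.2 ,  0.58, 20.44]), array([-0.005,  0.003, -0.004]))
```

```bash
python3 -m pendant '[{"gripper":0.3,"xyz":[1.2,0.36,4],"angular":[-0.003,0.003,-0.006]},{"gripper":0.3,"xyz":[1.2,0.36,8],"angular":[-0.003,0.003,-0.006]},{"gripper":0.3,"xyz":[1.2,0.36,12],"angular":[-0.003,0.003,-0.006]},{"gripper":0.3,"xyz":[1.2,0.36,15],"angular":[-0.003,0.003,-0.006]},{"gripper":0.3,"xyz":[1.2,0.36,17],"angular":[-0.003,0.003,-0.006]},{"gripper":0.3,"xyz":[1.2,0.36,18.5],"angular":[-0.003,0.003,-0.006]},{"gripper":0.3,"xyz":[1.2,0.36,19.5],"angular":[-0.003,0.003,-0.006]},{"gripper":0.3,"xyz":[1.2,0.36,20],"angular":[-0.003,0.003,-0.006]},{"gripper":0.3,"xyz":[1.2,0.36,20],"angular":[-0.003,0.003,-0.006]},{"gripper":0.3,"xyz":[1.2,0.36,20],"angular":[-0.003,0.003,-0.006]}]'
```

```text
time: 15.3
tcp_pos: [0.4666, -0.3435, -0.0204]
tcp_rot: [3.14, -0.004, -0.052]
ft_force: [-0.0, -0.2, -0.7]
grip_width: 0.0654
finger_force: 0.0
```

```bash
python3 -m pendant '[{"gripper":0.3,"xyz":[-0.1,0.1,0.3],"angular":[0,0,0]},{"gripper":0.3,"xyz":[-0.1,0.1,0.6],"angular":[0,0,0]},{"gripper":0.4,"xyz":[-0.1,0.1,0.6],"angular":[0,0,0]},{"gripper":0.5,"xyz":[-0.1,0.1,0.6],"angular":[0,0,0]},{"gripper":0.6,"xyz":[-0.1,0.1,0.6],"angular":[0,0,0]},{"gripper":0.7,"xyz":[-0.1,0.1,0.6],"angular":[0,0,0]},{"gripper":0.8,"xyz":[-0.1,0.1,0.6],"angular":[0,0,0]},{"gripper":0.85,"xyz":[-0.1,0.1,0.6],"angular":[0,0,0]},{"gripper":0.85,"xyz":[-0.1,0.1,0.6],"angular":[0,0,0]}]'
```

```text
time: 16.2
tcp_pos: [0.4648, -0.3449, -0.0268]
tcp_rot: [3.141, -0.003, -0.053]
ft_force: [0.8, 0.1, -0.0]
grip_width: 0.0316
finger_force: 30.0
```

The wedge is gripped: 31.6 mm, 30 N. I'll lift it and carry it to a point before the slot.

```bash
python3 - <<'E'
from rig import bot
from h import *
s=bot.get_state();print(plan(s,[.4369,.1727,.08],-.152),plan(s,[.4369,.1727,-.004],-.152))
E
```

```text
(array([ -5.5 , -51.53, -10.75]), array([ 0.001, -0.003,  0.099])) (array([ -5.53, -51.54,  -2.35]), array([ 0.001, -0.003,  0.099]))
```

```bash
python3 -m pendant '[{"gripper":0.85,"xyz":[0,0,-3],"angular":[0,0,0]},{"gripper":0.85,"xyz":[0,0,-7.5],"angular":[0,0,0]},{"gripper":0.85,"xyz":[-0.5,-4,-10.7],"angular":[0,0,0.02]},{"gripper":0.85,"xyz":[-5.5,-51.5,-10.7],"angular":[0,-0.003,0.098]},{"gripper":0.85,"xyz":[-5.5,-51.5,-10.7],"angular":[0,-0.003,0.098]},{"gripper":0.85,"xyz":[-5.5,-51.5,-10.7],"angular":[0,-0.003,0.098]},{"gripper":0.85,"xyz":[-5.5,-51.5,-10.7],"angular":[0,-0.003,0.098]},{"gripper":0.85,"xyz":[-5.5,-51.5,-10.7],"angular":[0,-0.003,0.098]},{"gripper":0.85,"xyz":[-5.5,-51.5,-10.7],"angular":[0,-0.003,0.098]},{"gripper":0.85,"xyz":[-5.5,-51.5,-10.7],"angular":[0,-0.003,0.098]},{"gripper":0.85,"xyz":[-5.5,-51.5,-10.7],"angular":[0,-0.003,0.098]},{"gripper":0.85,"xyz":[-5.5,-51.5,-10.7],"angular":[0,-0.003,0.098]}]'; python3 - <<'E'
from rig import bot
from h import *
s=bot.get_state();print(plan(s,[.4369,.1727,.08],-.152))
E
```

```text
time: 17.4
tcp_pos: [0.4378, 0.1457, 0.0795]
tcp_rot: [3.141, -0.0, -0.151]
ft_force: [1.1, 0.5, -0.1]
grip_width: 0.0319
finger_force: 30.0
(array([-0.5 , -2.65, -0.05]), array([ 0.001, -0.   ,  0.001]))
```

```bash
python3 -m pendant '[{"gripper":0.85,"xyz":[-0.5,-2.65,0],"angular":[0,0,0]},{"gripper":0.85,"xyz":[-0.5,-2.65,0],"angular":[0,0,0]},{"gripper":0.85,"xyz":[-0.5,-2.65,0],"angular":[0,0,0]},{"gripper":0.85,"xyz":[-0.5,-2.65,0],"angular":[0,0,0]}]' | egrep 'pos|rot'; cat > ins.py <<'E'
from rig import bot
from h import *
import pickle,sys
dz=float(sys.argv[1]) # wedge underside height
c=bot.capture("wrist");pickle.dump({"wrist":c},open("capi.pkl","wb"));cv2.imwrite("pics/ins.png",c["image"][:,:,::-1])
bx=np.array([.9885,-.1513,0]);by=np.array([.1513,.9885,0])
H,S,V=cv2.split(cv2.cvtColor(cv2.GaussianBlur(c["image"],(3,3),0),cv2.COLOR_RGB2HSV).astype(np.int16))
P=lambda x,y,z:w2px(c,.5598*bx+.4567*by+x*bx+y*by+[0,0,z]).round(1)
F=lambda uv,z:(np.array([px2w(c,uv,z)@bx-.5598,px2w(c,uv,z)@by-.4567])*1e3).round(1)
print("stone corner expected px",P(-.025,-.2019,.046),"pad near corner",P(-.023,-.2242,.046))
# stone edges
st=((S<45)&(V>110)).astype(np.uint8);n,l,sx,_=cv2.connectedComponentsWithStats(st)
a=P(0,-.19,.046).astype(int)
if 0<=a[1]<480 and 0<=a[0]<640 and l[a[1],a[0]]:
    m=l==l[a[1],a[0]]
    for v in range(int(a[1])-14,int(a[1])+15,7):
        u=np.where(m[v])[0]; print(" stone wedge end",F((u[-1]+.5,v),.046))
dk=V<45
for x in(-.015,0,.015):
    p=P(x,-.222,.046).astype(int)
    r=np.where(dk[p[1],p[0]-25:p[0]+60])[0]
    if len(r):print(" pad face",F((p[0]-25+r[0]-.5,p[1]),.046))
# wedge
p0=w2px(c,bot.get_state()["tcp_pos"]+[0,0,.0376])
w=(S>100)&(H<18)&(V>40)
for d in (.03,.05,.07,.09,.11,.12):
    s=bot.get_state();q=s["tcp_pos"]+d*bx;q[2]=dz+.024
    u,v=w2px(c,q).astype(int)
    r=[i for i in range(max(u-40,0),min(u+40,639))]
    g=np.abs(np.diff(V[v,r[0]:r[-1]]));print(" wedge d",d,"px",u,v,"V",V[v,u-30:u+31:3].tolist())
E
python3 ins.py .107
```

```text
tcp_pos: [0.4373, 0.1689, 0.0793]
tcp_rot: [3.139, 0.0, -0.154]
stone corner expected px [287.   53.7] pad near corner [322.6  50.1]Traceback (most recent call last):
  File "ins.py", line 17, in <module>
    u=np.where(m[v])[0]; print(" stone wedge end",F((u[-1]+.5,v),.046))
                                                     ~^^^^
IndexError: index -1 is out of bounds for axis 0 with size 0
```

```bash
python3 -m pendant '[{"gripper":0.85,"xyz":[0,-0.37,3],"angular":[0,0,0]},{"gripper":0.85,"xyz":[0,-0.37,5.5],"angular":[0,0,0]},{"gripper":0.85,"xyz":[0,-0.37,7.3],"angular":[0,0,0]},{"gripper":0.85,"xyz":[0,-0.37,7.8],"angular":[0,0,0]},{"gripper":0.85,"xyz":[0,-0.37,7.8],"angular":[0,0,0]},{"gripper":0.85,"xyz":[0,-0.37,7.8],"angular":[0,0,0]}]'; cat > where.py <<'E'
from rig import bot
import numpy as np
s=bot.get_state();bx=np.array([.9885,-.1513,0]);by=np.array([.1513,.9885,0]);p=s["tcp_pos"];f=s["ft_force"]
print("t",s["time"],"tip xs mm",round((p@bx-.5598)*1e3+124,1),"straight face off stone mm",round((-.2019-((p@by-.4567)+.016))*1e3,1),"bottom z",round((p[2]+.0268)*1e3,1),"yaw err",round(s["tcp_rot"][2]+.152,4),"F bx,by,z",(f@bx).round(1),(f@by).round(1),f[2].round(1),"M",s["moment"].round(2),"grip",s["finger_force"])
E
python3 where.py
```

```text
time: 18.45
tcp_pos: [0.4387, 0.1738, 0.0021]
tcp_rot: [3.141, -0.001, -0.152]
ft_force: [-0.0, 0.4, -0.1]
grip_width: 0.0319
finger_force: 30.0
t 18.45 tip xs mm -28.4 straight face off stone mm 0.6 bottom z 28.9 yaw err -0.0005 F bx,by,z -0.1 0.4 -0.1 M [ 0.08  0.05 -0.01] grip 29.983428418636322
```

```bash
python3 -m pendant '[{"gripper":0.85,"xyz":[0,0.14,0.3],"angular":[0,0,0]},{"gripper":0.85,"xyz":[0,0.14,0.6],"angular":[0,0,0]},{"gripper":0.85,"xyz":[0,0.14,0.6],"angular":[0,0,0]}]' >/dev/null; python3 where.py
```

```text
t 18.75 tip xs mm -29.3 straight face off stone mm 1.7 bottom z 22.3 yaw err 0.0008 F bx,by,z 0.5 -0.3 -1.1 M [0.08 0.05 0.04] grip 29.983375668525696
```

```bash
python3 -m pendant '[{"gripper":0.85,"xyz":[0.6,0,0],"angular":[0,0,0]},{"gripper":0.85,"xyz":[1.2,0,0],"angular":[0,0,0]},{"gripper":0.85,"xyz":[1.8,0,0],"angular":[0,0,0]},{"gripper":0.85,"xyz":[2.4,0,0],"angular":[0,0,0]},{"gripper":0.85,"xyz":[2.4,0,0],"angular":[0,0,0]}]' >/dev/null; python3 where.py; python3 -m pendant '[{"gripper":0.85,"xyz":[0.5,0,0],"angular":[0,0,0]},{"gripper":0.85,"xyz":[1,0,0],"angular":[0,0,0]},{"gripper":0.85,"xyz":[1,0,0],"angular":[0,0,0]}]' >/dev/null; python3 where.py
```

```text
t 19.25 tip xs mm -3.7 straight face off stone mm 1.7 bottom z 22.3 yaw err -0.0002 F bx,by,z 0.7 -0.6 -1.1 M [ 0.05  0.05 -0.03] grip 29.983325600624084
t 19.55 tip xs mm 5.8 straight face off stone mm 1.6 bottom z 22.3 yaw err 0.0003 F bx,by,z 0.0 0.1 -0.5 M [0.03 0.05 0.02] grip 29.983308613300323
```

```bash
for i in 1 2; do python3 -m pendant '[{"gripper":0.85,"xyz":[0.2,-0.04,0],"angular":[0,0,0]},{"gripper":0.85,"xyz":[0.4,-0.05,0],"angular":[0,0,0]},{"gripper":0.85,"xyz":[0.4,-0.05,0],"angular":[0,0,0]}]' >/dev/null; python3 where.py; done
```

```text
t 19.85 tip xs mm 9.0 straight face off stone mm 1.1 bottom z 22.2 yaw err 0.0007 F bx,by,z 0.5 -0.4 -0.7 M [ 0.    0.04 -0.02] grip 29.983452558517456
t 20.15 tip xs mm 13.1 straight face off stone mm 1.0 bottom z 22.2 yaw err 0.0001 F bx,by,z 0.8 -1.5 -1.7 M [-0.12  0.05 -0.09] grip 29.989893436431885
```

```bash
for i in 1 2; do python3 -m pendant '[{"gripper":0.85,"xyz":[0.15,0.02,0],"angular":[0,0,0]},{"gripper":0.85,"xyz":[0.3,0.03,0],"angular":[0,0,0]},{"gripper":0.85,"xyz":[0.3,0.03,0],"angular":[0,0,0]}]' >/dev/null; python3 where.py; done
```

```text
t 20.45 tip xs mm 16.1 straight face off stone mm 1.0 bottom z 22.3 yaw err 0.0005 F bx,by,z -0.4 -0.8 -1.4 M [-0.17  0.04 -0.07] grip 29.989312291145325
t 20.75 tip xs mm 19.2 straight face off stone mm 1.1 bottom z 22.3 yaw err 0.0007 F bx,by,z -0.2 -0.5 -0.5 M [-0.09  0.01 -0.06] grip 29.9865585565567
```

```bash
for i in 1 2; do python3 -m pendant '[{"gripper":0.85,"xyz":[0.15,0,0.06],"angular":[0,0,0]},{"gripper":0.85,"xyz":[0.3,0,0.06],"angular":[0,0,0]},{"gripper":0.85,"xyz":[0.3,0,0.06],"angular":[0,0,0]}]' >/dev/null; python3 where.py; done
```

```text
t 21.05 tip xs mm 22.2 straight face off stone mm 1.1 bottom z 21.6 yaw err 0.0007 F bx,by,z -0.2 -0.2 -0.4 M [-0.05  0.06 -0.  ] grip 29.98559832572937
t 21.35 tip xs mm 25.1 straight face off stone mm 1.1 bottom z 21.1 yaw err 0.0008 F bx,by,z 0.4 0.5 -0.1 M [-0.08  0.03 -0.03] grip 29.985419511795044
```

```bash
for i in 1 2; do python3 -m pendant '[{"gripper":0.85,"xyz":[0.15,0,0.02],"angular":[0,0,0]},{"gripper":0.85,"xyz":[0.3,0,0.02],"angular":[0,0,0]},{"gripper":0.85,"xyz":[0.3,0,0.02],"angular":[0,0,0]}]' >/dev/null; python3 where.py; done
```

```text
t 21.65 tip xs mm 28.1 straight face off stone mm 1.1 bottom z 20.9 yaw err 0.0008 F bx,by,z -1.1 -0.4 2.3 M [-0.08  0.03 -0.03] grip 29.985731542110443
t 21.95 tip xs mm 30.2 straight face off stone mm 1.3 bottom z 20.9 yaw err 0.0009 F bx,by,z -2.1 -2.1 6.0 M [-0.04  0.46  0.01] grip 29.992936849594116
```

```bash
for i in 1 2; do python3 -m pendant '[{"gripper":0.85,"xyz":[0.15,0,-0.04],"angular":[0,0,0]},{"gripper":0.85,"xyz":[0.3,0,-0.05],"angular":[0,0,0]},{"gripper":0.85,"xyz":[0.3,0,-0.05],"angular":[0,0,0]}]' >/dev/null; python3 where.py; done
```

```text
t 22.25 tip xs mm 34.6 straight face off stone mm 1.2 bottom z 21.0 yaw err 0.0004 F bx,by,z 0.3 -0.8 -1.2 M [-0.04 -0.05 -0.07] grip 29.990832209587097
t 22.55 tip xs mm 37.2 straight face off stone mm 1.2 bottom z 21.5 yaw err 0.0006 F bx,by,z 0.1 -1.3 -0.4 M [-0.07  0.08 -0.03] grip 29.990453124046326
```

```bash
for i in 1 2 3; do python3 -m pendant '[{"gripper":0.85,"xyz":[0.1,0,0.01],"angular":[0,0,0]},{"gripper":0.85,"xyz":[0.2,0,0.01],"angular":[0,0,0]},{"gripper":0.85,"xyz":[0.2,0,0.01],"angular":[0,0,0]}]' >/dev/null; python3 where.py; done
```

```text
t 22.85 tip xs mm 38.9 straight face off stone mm 1.2 bottom z 21.5 yaw err 0.0007 F bx,by,z 0.2 -0.5 -0.3 M [-0.07  0.04 -0.08] grip 29.9907785654068
t 23.15 tip xs mm 41.0 straight face off stone mm 1.3 bottom z 21.4 yaw err 0.0007 F bx,by,z -0.1 -0.5 -0.9 M [-0.04  0.04 -0.04] grip 29.990999400615692
t 23.45 tip xs mm 43.0 straight face off stone mm 1.3 bottom z 21.3 yaw err 0.0007 F bx,by,z 0.3 -0.3 -1.2 M [-0.08  0.04 -0.01] grip 29.991243481636047
```

```bash
for i in 1 2 3; do python3 -m pendant '[{"gripper":0.85,"xyz":[0.15,0,0.01],"angular":[0,0,0]},{"gripper":0.85,"xyz":[0.3,0,0.01],"angular":[0,0,0]},{"gripper":0.85,"xyz":[0.3,0,0.01],"angular":[0,0,0]}]' >/dev/null; python3 where.py; done
```

```text
t 23.75 tip xs mm 46.2 straight face off stone mm 1.3 bottom z 21.3 yaw err 0.0005 F bx,by,z 0.6 0.0 -0.8 M [-0.08 -0.02 -0.03] grip 29.991619884967804
t 24.05 tip xs mm 49.1 straight face off stone mm 1.2 bottom z 21.2 yaw err 0.0006 F bx,by,z -0.1 -0.6 -0.4 M [-0.16  0.05 -0.07] grip 29.99184876680374
t 24.35 tip xs mm 52.1 straight face off stone mm 1.3 bottom z 21.1 yaw err 0.0006 F bx,by,z 0.0 -0.6 -0.2 M [-0.14  0.09 -0.02] grip 29.991662800312042
```

The wedge is travelling further than the measured gap allows, with no force, so I'll use the last picture here.

```bash
python3 - <<'E'
from rig import bot
from h import *
import pickle
d={n:bot.capture(n) for n in("wrist","scene","top")};pickle.dump(d,open("cap8.pkl","wb"))
a=crop(d["wrist"],140,0,360,300,1.5,None)
bx=np.array([.9885,-.1513,0]);by=np.array([.1513,.9885,0]);q=.5598*bx+.24*by+[0,0,.04]
cv=np.zeros((600,800,3),np.uint8);cv[:450,:540]=a
for k,n in enumerate(("scene","top")):
    u,v=w2px(d[n],q).astype(int);b=crop(d[n],max(u-32,0),max(v-35,0),65,70,4,None);cv[k*300:k*300+280,540:800]=b[:280,:260]
cv2.imwrite("pics/look8.png",cv)
E
```

```text
(no output)
```

View pics/look8.png

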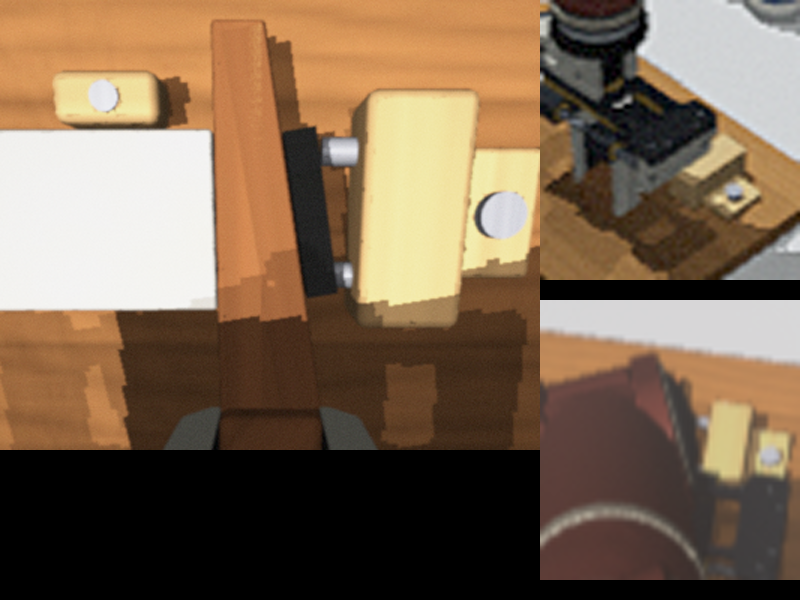

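The view shows the wedge properly in the slot. Its straight face lies along the stone's end at crop x≈215, and the slanted face is still about 1–2 mm short of the pad at x≈290, so the gap is near 24 mm. I'll carry on until it touches.

```bash
for i in 1 2 3; do python3 -m pendant '[{"gripper":0.85,"xyz":[0.15,0,0.01],"angular":[0,0,0]},{"gripper":0.85,"xyz":[0.3,0,0.01],"angular":[0,0,0]},{"gripper":0.85,"xyz":[0.3,0,0.01],"angular":[0,0,0]}]' >/dev/null; python3 where.py; done
```

```text
t 24.8 tip xs mm 54.9 straight face off stone mm 1.3 bottom z 21.0 yaw err 0.0007 F bx,by,z -0.5 -1.1 0.5 M [-0.22  0.11 -0.01] grip 29.991630613803864
t 25.1 tip xs mm 57.4 straight face off stone mm 1.1 bottom z 20.9 yaw err 0.0013 F bx,by,z -2.7 -1.1 4.3 M [-0.15  0.59  0.  ] grip 29.989905059337616
t 25.4 tip xs mm 59.2 straight face off stone mm 1.0 bottom z 20.9 yaw err 0.0017 F bx,by,z -5.2 -1.3 6.1 M [-0.06  0.94  0.05] grip 29.997783601284027
```

```bash
for i in 1 2; do python3 -m pendant '[{"gripper":0.85,"xyz":[0.15,0,-0.05],"angular":[0,0,0]},{"gripper":0.85,"xyz":[0.3,0,-0.1],"angular":[0,0,0]},{"gripper":0.85,"xyz":[0.3,0,-0.1],"angular":[0,0,0]}]' >/dev/null; python3 where.py; done
```

```text
t 25.7 tip xs mm 60.5 straight face off stone mm 1.1 bottom z 21.1 yaw err 0.0023 F bx,by,z -5.4 -0.9 3.6 M [0.09 1.13 0.08] grip 29.999323189258575
t 26.0 tip xs mm 61.1 straight face off stone mm 1.3 bottom z 21.3 yaw err 0.0028 F bx,by,z -8.2 -1.7 1.7 M [0.17 1.62 0.06] grip 30.001406371593475
```

```bash
for i in 1 2; do python3 -m pendant '[{"gripper":0.85,"xyz":[0.2,0,0.03],"angular":[0,0,0]},{"gripper":0.85,"xyz":[0.4,0,0.03],"angular":[0,0,0]},{"gripper":0.85,"xyz":[0.4,0,0.03],"angular":[0,0,0]}]' >/dev/null; python3 where.py; done
```

```text
t 26.3 tip xs mm 62.0 straight face off stone mm 1.5 bottom z 20.9 yaw err 0.0031 F bx,by,z -12.0 -1.7 6.1 M [0.33 2.48 0.06] grip 30.002644658088684
t 26.6 tip xs mm 62.9 straight face off stone mm 1.7 bottom z 20.6 yaw err 0.0036 F bx,by,z -15.5 -1.3 10.2 M [0.4  3.39 0.02] grip 30.00416189432144
```

Push is about 15 N, including some board friction. I'll relieve it, open, back off, close the fingers and finish on the head's back face.

```bash
python3 -m pendant '[{"gripper":0.85,"xyz":[-0.4,0,-0.1],"angular":[0,0,0]},{"gripper":0.85,"xyz":[-0.7,0,-0.2],"angular":[0,0,0]},{"gripper":0.6,"xyz":[-0.7,0,-0.2],"angular":[0,0,0]},{"gripper":0.5,"xyz":[-0.7,0,-0.2],"angular":[0,0,0]},{"gripper":0.4,"xyz":[-0.7,0,-0.2],"angular":[0,0,0]},{"gripper":0.4,"xyz":[-0.7,0,-0.2],"angular":[0,0,0]},{"gripper":0.4,"xyz":[-2,0,-0.2],"angular":[0,0,0]},{"gripper":0.4,"xyz":[-4,0,-0.2],"angular":[0,0,0]},{"gripper":0.4,"xyz":[-5.8,0,-0.2],"angular":[0,0,0]},{"gripper":0.4,"xyz":[-5.8,0,-0.2],"angular":[0,0,0]}]' ; python3 where.py
```

```text
time: 27.6
tcp_pos: [0.4812, 0.167, -0.0025]
tcp_rot: [3.141, 0.002, -0.149]
ft_force: [0.6, 0.1, -0.7]
grip_width: 0.0554
finger_force: 0.0
t 27.6 tip xs mm 14.6 straight face off stone mm 0.9 bottom z 24.3 yaw err 0.0028 F bx,by,z 0.6 0.2 -0.7 M [ 0.05  0.   -0.04] grip 0.0
```

```bash
python3 -m pendant '[{"gripper":0.7,"xyz":[0,0,0],"angular":[0,0,0]},{"gripper":1,"xyz":[0,0,0],"angular":[0,0,0]},{"gripper":1,"xyz":[0,0,0],"angular":[0,0,0]},{"gripper":1,"xyz":[0,0,0],"angular":[0,0,0]},{"gripper":1,"xyz":[0,0,0],"angular":[0,0,0]},{"gripper":1,"xyz":[0,0,0],"angular":[0,0,0]},{"gripper":1,"xyz":[0,0,0],"angular":[0,0,0]},{"gripper":1,"xyz":[0.5,0,0],"angular":[0,0,0]},{"gripper":1,"xyz":[1.0,0,0],"angular":[0,0,0]},{"gripper":1,"xyz":[1.3,0,0],"angular":[0,0,0]},{"gripper":1,"xyz":[1.3,0,0],"angular":[0,0,0]}]' ; python3 where.py; python3 - <<'E'
from rig import bot
from h import *
import pickle
s=bot.get_state()
c=bot.capture("wrist");pickle.dump({"wrist":c},open("cap9.pkl","wb"))
bx=np.array([.9885,-.1513,0]);by=np.array([.1513,.9885,0])
old=pickle.load(open("cap8.pkl","rb"))["wrist"]
for n,c in(("before",old),("now",c)):
    V=cv2.cvtColor(c["image"],cv2.COLOR_RGB2HSV)[...,2].astype(int)
    for xs in(.05,):
        u,v=w2px(c,(.5598+xs)*bx+(.4567-.211)*by+[0,0,.045]).astype(int)
        print(n,u,v,"V down column",V[max(v-60,0):v+30:3,u].tolist())
E
```

```text
time: 28.7
tcp_pos: [0.4971, 0.1642, -0.0026]
tcp_rot: [3.141, -0.001, -0.152]
ft_force: [-0.2, 0.0, -0.0]
grip_width: 0.0005
finger_force: 0.0
t 28.7 tip xs mm 30.7 straight face off stone mm 1.3 bottom z 24.2 yaw err 0.0002 F bx,by,z -0.2 -0.0 -0.0 M [-0.01  0.04  0.03] grip 0.0
before 302 18 V down column [202, 200, 203, 204, 206, 202, 194, 192, 192, 192, 191, 193, 194, 194, 194, 194]
now 302 -41 V down column [198, 203, 200, 198, 193, 203, 203, 198, 205, 206, 198, 208, 205, 206, 205, 205, 203, 208, 207, 211, 210, 207, 207, 207, 208, 209, 210, 212, 213, 211, 210, 211, 209, 209, 211, 210, 212, 211, 213, 212, 215, 213, 217, 214, 218, 213, 214, 217, 220, 214, 215, 215, 215, 216, 217, 216, 219, 217, 219, 217, 215, 215, 182, 179, 185, 183, 179, 182, 182, 57, 97, 136, 159, 168, 168, 168, 166, 68, 68, 75, 75, 75, 69, 73, 68, 71, 77, 75, 78, 73, 75, 72, 65, 69, 73, 70, 68, 69, 69, 69, 68, 67, 38, 14, 7, 15, 13, 19, 15, 16, 14, 13, 15, 10, 14, 20, 19, 13, 21, 19, 27, 18, 17, 21, 21, 12, 16, 17, 19, 17, 17, 17, 18, 22, 14, 16, 22, 16, 19, 57, 56, 58, 55, 55, 56, 57, 55, 42, 14, 12, 6, 15, 5, 10, 11, 15, 12]
```

```bash
python3 -m pendant '[{"gripper":1,"xyz":[0,0,0.4],"angular":[0,0,0]},{"gripper":1,"xyz":[0,0,0.8],"angular":[0,0,0]},{"gripper":1,"xyz":[0.3,0,0.8],"angular":[0,0,0]},{"gripper":1,"xyz":[0.5,0,0.8],"angular":[0,0,0]},{"gripper":1,"xyz":[0.5,0,0.8],"angular":[0,0,0]}]'>/dev/null; python3 where.py; for i in 1 2; do python3 -m pendant '[{"gripper":1,"xyz":[0.15,0,0],"angular":[0,0,0]},{"gripper":1,"xyz":[0.3,0,0],"angular":[0,0,0]},{"gripper":1,"xyz":[0.3,0,0],"angular":[0,0,0]}]' >/dev/null; python3 where.py; done
```

```text
t 29.25 tip xs mm 35.3 straight face off stone mm 1.2 bottom z 16.1 yaw err 0.0005 F bx,by,z 0.0 -0.6 0.4 M [0.05 0.02 0.02] grip 0.0
t 29.55 tip xs mm 36.3 straight face off stone mm 1.2 bottom z 16.0 yaw err 0.0015 F bx,by,z -3.5 -0.6 1.2 M [0.16 0.57 0.06] grip 1.4167073741555214
t 29.85 tip xs mm 36.1 straight face off stone mm 1.3 bottom z 15.5 yaw err 0.0025 F bx,by,z -8.0 -0.2 2.5 M [0.39 1.43 0.07] grip 3.5661626793444157
```

Contact is as predicted (36 mm). I'll raise the push to about 15 N.

```bash
for i in 1 2; do python3 -m pendant '[{"gripper":1,"xyz":[0.15,0,0],"angular":[0,0,0]},{"gripper":1,"xyz":[0.25,0,-0.02],"angular":[0,0,0]},{"gripper":1,"xyz":[0.25,0,-0.02],"angular":[0,0,0]}]' >/dev/null; python3 where.py; done
```

```text
t 30.15 tip xs mm 36.1 straight face off stone mm 1.4 bottom z 15.5 yaw err 0.0032 F bx,by,z -10.6 1.5 4.9 M [0.52 2.06 0.01] grip 5.143490843474865
t 30.45 tip xs mm 36.2 straight face off stone mm 1.6 bottom z 15.5 yaw err 0.0039 F bx,by,z -13.0 0.0 7.4 M [0.62 2.66 0.04] grip 6.632009893655777
```

```bash
for i in 1 2; do python3 -m pendant '[{"gripper":1,"xyz":[0.1,0,-0.05],"angular":[0,0,0]},{"gripper":1,"xyz":[0.2,0,-0.08],"angular":[0,0,0]},{"gripper":1,"xyz":[0.2,0,-0.08],"angular":[0,0,0]}]' >/dev/null; python3 where.py; done
```

```text
t 30.75 tip xs mm 36.6 straight face off stone mm 1.8 bottom z 15.6 yaw err 0.0043 F bx,by,z -15.2 0.6 5.5 M [0.63 2.81 0.01] grip 7.092631459236145
t 31.05 tip xs mm 37.0 straight face off stone mm 2.0 bottom z 15.7 yaw err 0.0046 F bx,by,z -14.6 1.0 2.0 M [0.7  3.01 0.07] grip 7.468666434288025
```

```bash
python3 -m pendant '[{"gripper":1,"xyz":[0.1,0,0],"angular":[0,0,0]},{"gripper":1,"xyz":[0.2,0,0],"angular":[0,0,0]},{"gripper":1,"xyz":[0.2,0,0],"angular":[0,0,0]}]' >/dev/null; python3 where.py; python3 -m pendant '[{"gripper":1,"xyz":[-0.4,0,0],"angular":[0,0,0]},{"gripper":1,"xyz":[-0.8,0,0],"angular":[0,0,0]},{"gripper":1,"xyz":[-1.5,0,0],"angular":[0,0,0]},{"gripper":1,"xyz":[-3.5,0,0],"angular":[0,0,0]},{"gripper":1,"xyz":[-5,0,-2],"angular":[0,0,0]},{"gripper":1,"xyz":[-5,0,-6],"angular":[0,0,0]},{"gripper":1,"xyz":[-5,0,-11],"angular":[0,0,0]},{"gripper":1,"xyz":[-5,0,-15],"angular":[0,0,0]},{"gripper":1,"xyz":[-5,0,-15],"angular":[0,0,0]},{"gripper":1,"xyz":[-5,0,-15],"angular":[0,0,0]}]'; python3 - <<'E'
from rig import bot
from h import *
import pickle
c=bot.capture("wrist");pickle.dump({"wrist":c},open("cap10.pkl","wb"));cv2.imwrite("pics/w10.png",c["image"][:,:,::-1])
bx=np.array([.9885,-.1513,0]);by=np.array([.1513,.9885,0])
F=lambda uv,z:(np.array([px2w(c,uv,z)@bx-.5598,px2w(c,uv,z)@by-.4567])*1e3).round(1)
H,S,V=cv2.split(cv2.cvtColor(cv2.GaussianBlur(c["image"],(3,3),0),cv2.COLOR_RGB2HSV).astype(np.int16))
a=w2px(c,.5598*bx+(.4567-.15)*by+[0,0,.046]).astype(int);print(a)
st=((S<45)&(V>110)).astype(np.uint8);n,l,sx,_=cv2.connectedComponentsWithStats(st)
i=l[a[1],a[0]];m=l==i;x,y,w,h,_=sx[i];print(i,sx[i])
def fit(pts,z,name):
    L=np.array([F(p,z) for p in pts],np.float32);vx,vy,X,Y=cv2.fitLine(L,cv2.DIST_HUBER,0,.01,.01).ravel();print(name,round(np.degrees(np.arctan2(vy,vx))%180,2),X.round(1),Y.round(1))
fit([(np.where(m[v])[0][-1]+.5,v) for v in range(y+6,y+h-6)],.046,"stone wedge end")
fit([(u,np.where(m[:,u])[0][-1]+.5) for u in range(max(x,5)+10,x+w-6)],.046,"stone near side")
fit([(u,np.where(m[:,u])[0][0]-.5) for u in range(max(x,5)+10,x+w-6)],.046,"stone far side")
E
```

```text
t 31.35 tip xs mm 37.0 straight face off stone mm 2.2 bottom z 15.7 yaw err 0.0051 F bx,by,z -17.9 1.0 5.0 M [0.8  3.53 0.02] grip 8.867675140500069
time: 32.35
tcp_pos: [0.4703, 0.1688, 0.1428]
tcp_rot: [-3.14, -0.005, -0.152]
ft_force: [0.0, 0.1, -0.5]
grip_width: 0.0002
finger_force: 0.0
[237  83]
5 [   50    46   252    72 16394]
stone wedge end 1.08 0.3 -201.4
stone near side 90.67 -24.2 -99.1
stone far side 90.67 26.2 -103.8
```

```bash
python3 - <<'E'
from h import *
import pickle
c=pickle.load(open("cap10.pkl","rb"))["wrist"]
bx=np.array([.9885,-.1513,0]);by=np.array([.1513,.9885,0])
F=lambda uv,z:(np.array([px2w(c,uv,z)@bx-.5598,px2w(c,uv,z)@by-.4567])*1e3)
H,S,V=cv2.split(cv2.cvtColor(cv2.GaussianBlur(c["image"],(3,3),0),cv2.COLOR_RGB2HSV).astype(np.int16))
def fit(pts,z,name):
    L=np.array([F(p,z) for p in pts],np.float32);vx,vy,X,Y=cv2.fitLine(L,cv2.DIST_HUBER,0,.01,.01).ravel();print(name,round(np.degrees(np.arctan2(vy,vx))%180,2),X.round(1),Y.round(1),"res",np.abs((L-[X,Y])@[-vy,vx]).mean().round(2),len(L))
yel=(H>17)&(H<35)&(S>60)&(V>150);st=(S<45)&(V>110)
r=[v for v in range(30,140) if yel[v,15:56].sum()>8]
fit([(np.where(yel[v,15:60])[0][-1]+15.5,v) for v in r[4:-4]],.043,"stop face")
print(r[0],r[-1],[(v,int(np.where(yel[v,15:60])[0][-1]+15),int(np.where(st[v,45:90])[0][0]+45)) for v in range(60,112,8)])
wood=(S>80)&(H<22)
cols=[u for u in range(60,400,4)]
top=[(u,np.where(wood[:46,u])[0][0]-.5) for u in cols if wood[:46,u].any() and np.where(wood[:46,u])[0][0]>2]
if len(top)>20: fit(top,.021,"board far edge")
dk=(V<45)
for n,y0,z in(("block side",None,.051),):
    n_,l,sx,ce=cv2.connectedComponentsWithStats(yel.astype(np.uint8))
    for i in range(1,n_):
        if sx[i,4]>300:
            cn=max(cv2.findContours((l==i).astype(np.uint8),cv2.RETR_EXTERNAL,cv2.CHAIN_APPROX_NONE)[0],key=len)
            R=cv2.minAreaRect(np.array([F(p[0],.045) for p in cn],np.float32));print("yellow",ce[i].round(),[np.round(k,1) for k in R])
E
```

```text
stop face 179.31 8.2 0.9 res 0.3 73
30 125 [(60, 50, 52), (68, 52, 53), (76, 53, 55), (84, 55, 57), (92, 57, 58), (100, 58, 60), (108, 59, 61)]
yellow [46. 79.] [array([2.3, 6.3]), array([15. , 77.5]), np.float64(89.7)]
yellow [263.  39.] [array([  33.4, -172. ]), array([27.3, 10.6]), np.float64(89.9)]
yellow [97. 40.] [array([ 32.8, -39.7]), array([26.4, 10.6]), np.float64(89.9)]
yellow [370.  78.] [array([   3.6, -258.5]), array([29.6, 63. ]), np.float64(89.9)]
yellow [404.  83.] [array([   0. , -285.8]), array([22.5, 37.1]), np.float64(89.6)]
```

```bash
python3 -c "
from rig import bot
print(bot.sign_off())"
```

```text
the job is handed in; nothing more can be done
None
```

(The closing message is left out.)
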